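Clear the cash box and hold its lock open

TASK

A spoiled pocket book has been left on the stall's cash box, over its keyhole: drop it into the slatted reject crate, and leave the other things on the table where they are. Then take the key from its wooden block, work it past the lock's sticky pins until it is fully home, and turn it a quarter turn clockwise (seen from above), to the stop. Finish while still holding the key turned against the spring, so that the lid can be lifted.

Things in the scene. Friction and masses are not known exactly. Their poses are not given: they have to be found in the camera images.
- book_center (a point): Centre of the spoiled pocket book, a rigid closed book with a plain brown cover, 105 (its x) x 58 (its y) x 30 mm (z, thickness), about 130 g, lying flat on top of the cash box and covering the keyhole.
- crate: Open slatted plywood reject crate, outside 210 (x) x 170 (y) x 110 mm high, walls 8 mm, fixed to the table. Origin: centre of its underside. A discarded 20 mm thick book already lies flat on its floor. It stands to the left or to the right of the cash box, the key block on the other side.
- key_grip (a point): Centre of the key's wooden fob, an upright tablet 34 (x) x 12 (y) x 40 mm (z), gripped across the 12 mm. Below it on the same axis: a steel collar 18 x 10 x 8 mm high, which rests on the plug when home, then a steel blade 12 (x) x 4 (y) x 28 mm long with a V point. The key is the same after a half turn about z. 60 g.
- key_tip (a point): Point of the key's blade, 56 mm below the fob's centre along the key's -z; same axes as the fob.
- key_block: Light wooden block 90 x 60 x 40 mm high, fixed, in which the key stands upright: blade in a 14 x 6 mm slot at its centre, collar resting on the top. Origin: centre of its underside; its x runs along the slot.
- lock_face (a point): Centre of the keyhole (on the lock's turning axis) in the cash box's flat top, 90 mm above the table. x: along the unturned slot; z up. Slot 14 (x) x 6 (y) mm, 34 deep, mouth chamfered 2 mm, in a brass plug 33 mm across. Two sticky pins stand into it from its narrow ends 12 and 19 mm down: push with 8 to 20 N, rocking the key. Fully home, the key's point is 28 mm below this point.
- lock (a joint): Angle of the lock plug, rad: 0 unturned, growing clockwise seen from above to the stop at 1.57. A spring turns it back (0.03 N m at 0, 0.11 N m at the stop) when let go. The blade has about 0.2 rad of play in the slot, so the key must be turned somewhat more than the plug.
- mug: Bystander: white mug, 80 mm across, 90 mm high. Origin under its centre.
- book_pile: Bystander: pile of three books stuck together, about 170 x 110 x 77 mm high. Origin under its centre.
- stamp: Bystander: wooden hand stamp, 36 mm across, 68 mm high. Origin under its centre.
- glasses_case: Bystander: dark glasses case, 60 (x) x 150 (y) x 35 mm high. Origin under its centre.
- bell: Bystander: steel counter bell, 84 mm across, 55 mm high. Origin under its centre.
- glue_jar: Bystander: clear jar, 56 mm across, 75 mm high. Origin under its centre.
- spoiled_book: The same book; origin at the centre of its underside.
- key: The same key; origin at the blade's point.
- cashbox: Grey steel cash box 220 (x) x 160 (y) x 90 mm high, fixed. Origin: centre of its underside. The keyhole is in its top, 30 mm from the centre towards the box's -x.
Not all that is in view belongs to the job. What is shaped like the key but green is not meant.

How it is judged:
By the outcome, as a careful person would: the job done as asked, in the order asked, and still so for the second after the job is handed in, while the arm keeps its last pose, push and grip.
It also fails if it takes over 72 s, if anything falls off the work surface, if the arm or the gripper's body presses on something with over 40 N, if the wrist force passes 120 N, or if a joint passes its speed limit or range.

ROBOT

A 6-joint arm with a two-finger parallel gripper is mounted at the origin on the work surface. World frame = base frame: x ahead of the robot, y to its left, z up, the work surface at z = 0. Lengths are in mm, angles in degrees, forces in N, time in s.
With the tool pointing down it reaches from about 300 to 850 mm from the base axis. Payload 4.2 kg.
Tool frame: the origin (TCP) lies midway between the tips of the shut fingers; the grasp point (between the pads) lies 19 mm behind it; z points along the fingers, x is the direction in which the jaws open and shut, and the axes are right-handed (so a half turn about z gives the same grasp; the last joint's range is limited). The gripper opens to 91 mm and grips with 3 to 60 N. Pads are 32 mm wide; open, the fingers measure 118 mm over their backs; the gripper's body (76 mm by 178 mm) begins 60 mm behind the grasp point.
Start: joints at [75.688, 18.312, 89.639, -0, 72.044, -1.146], TCP at [130.976, 559.9, 213.976] pointing down, gripper open.
Joint ranges: [-177.97, 177.97], [-48.28, 115.42], [12.27, 149.76], [-77.06, 257.06], [2.81, 150.46], [-146.56, 146.56]. Speed limits (degrees/s): [147.25, 147.25, 180, 180, 180, 180].

INTERFACE

Orientations are given as [roll, pitch, yaw] about the fixed x, y, z axes, in that order (R = Rz(yaw) Ry(pitch) Rx(roll)).
In Python, from workcell import env gives the robot as it stands. The module is installed in compiled form; this text tells all that it offers.
- The arm moves only by the tool drive_tool, never from a script. Its argument "series" is a list of rows, each a list of 3 entries, a list of its own where there are three numbers: the closure, from 0 (fully open) to 1 (shut), then the shift along the tool's x, y, z in mm, then the turn, a rotation vector about the tool's x, y, z in rad. In form: [[gripper, [dx, dy, dz], [rx, ry, rz]], ...]. A call has exactly 5 rows; each row is the pose to reach, as a shift and turn from the pose commanded when the call began, along the tool's axes at that moment; what a row does not reach only later rows make up. A row lasts 1/10 s, in which the tool goes at most 50 mm and 8.59 degrees, less where a joint would pass 70% of its speed; a pose out of reach is approached as far as the arm can. A call with a gripper value outside its range is refused whole. The fingers move at their own pace and stop on an object; "squeeze" is the grip in N (left out, the last holds). Time passes only in rows, so rows that repeat a pose let the fingers close, or fill a call up. It gives the time, the measured TCP pose, the force and the opening at its end, in the units of the state.
- env.state(): the state, without advancing time (a new reading comes with each control period).
- env.grab_frame(name): name is "side" or "top" or "wrist"; returns a dict with "image" (480x640x3 uint8, red, green, blue), "K" (3x3 intrinsics, pixels), "k1" (the pictures are not rectified: a ray, as slopes to the right and down, at radius r is drawn at 1 + k1 r^2 times it, then the intrinsics apply), "origin" and "orientation" of the camera in the world. Camera axes: x right, y down, z forward; pixel columns grow to the right and rows downward; lengths in mm; the calibration is good to about 2 mm. A picture is of the moment at which its call begins. There is no depth.
- env.job_done(): hands the job in, once; it reports no verdict.
The state is a dict: "time_s": time; "qpos": joint angles; "qvel": joint speeds; "effort": joint torques, N m; "ee_pos": TCP position; "ee_rot": TCP orientation; "force": force on the tool from outside, world axes, zero at the start; "torque": the same for the moment, N m; "gripper_width": finger opening in mm.
Only numpy, scipy, OpenCV 4.12 (cv2) and the standard library are available. Lean on these libraries where they do the work, as an engineer would, in place of code of your own. Each camera call takes 0.05 s, during which the arm holds its last target.

## Working session

There is one attempt and no reset: what is moved stays moved. The work goes in short steps, Python scripts to look and compute and a tool call to move; the robot and the scene stay as the last step left them, time stands still between calls to the robot, and variables do not carry over. Pictures are saved under pics/ and viewed, and the job is handed in when it is done.

Besides the shell and the picture viewer there is one more tool, called after "Call:" as a command line: name --argument value ..., lists and objects as JSON in quotes. drive_tool: Moves the arm, as the interface text tells. Its arguments: {"type":"object","properties":{"series":{"type":"array","items":{"type":"array"}},"squeeze":{"type":"number"}},"required":["series"]}

```bash
mkdir -p pics
cat > h.py <<'E'
import numpy as np, cv2
from workcell import env
from scipy.spatial.transform import Rotation as R
def grab(name,fn=None):
    f=env.grab_frame(name)
    if fn: cv2.imwrite('pics/'+fn,f['image'][:,:,::-1])
    np.savez('pics/'+(fn or name)+'.npz',**{k:np.array(v) for k,v in f.items()})
    return f
def load(fn): return dict(np.load('pics/'+fn+'.npz'))
def rot(o):
    o=np.array(o,float)
    return o if o.shape==(3,3) else R.from_euler('xyz',o,degrees=True).as_matrix()
def ray(f,u,v):
    d=cv2.undistortPoints(np.array([[[u,v]]],float),np.array(f['K'],float),np.array([float(f['k1']),0,0,0]))[0,0]
    r=rot(f['orientation'])@np.array([d[0],d[1],1]); return np.array(f['origin'],float),r/np.linalg.norm(r)
def atz(f,u,v,z):
    o,d=ray(f,u,v); return o+d*(z-o[2])/d[2]
def tri(a,b):
    # a,b=(f,u,v)
    o1,d1=ray(*a);o2,d2=ray(*b)
    A=np.stack([d1,-d2],1); t=np.linalg.lstsq(A,o2-o1,rcond=None)[0]
    p,q=o1+t[0]*d1,o2+t[1]*d2
    return (p+q)/2,np.linalg.norm(p-q)
def proj(f,p):
    M=rot(f['orientation']).T; c=M@(np.array(p,float)-np.array(f['origin'],float)); x=c[:2]/c[2]
    x=x*(1+float(f['k1'])*(x@x)); K=np.array(f['K']); return np.array([K[0,0]*x[0]+K[0,2],K[1,1]*x[1]+K[1,2]])
def crop(fn,u0,v0,u1,v1,out,s):
    im=cv2.imread('pics/'+fn)[v0:v1,u0:u1]; cv2.imwrite('pics/'+out,cv2.resize(im,None,fx=s,fy=s,interpolation=cv2.INTER_CUBIC))
E
python3 - <<'E'
from h import *
for n in ['side','top','wrist']:
    f=grab(n,n+'1.png'); print(n,f['K'].tolist() if hasattr(f['K'],'tolist') else f['K'],f['k1'],f['origin'],f['orientation'])
print(env.state())
E
```

```text
side [[474.06977278861217, 0.0, 329.5188394794727], [0.0, 474.06977278861217, 237.36809980577578], [0.0, 0.0, 1.0]] 0.004954992829985547 [ 219.30677205 -675.58708211  670.11884051] [-129.02045968   -0.37122021  -27.05075473]
top [[447.3807283028694, 0.0, 312.0687954766689], [0.0, 447.3807283028694, 235.94815415262642], [0.0, 0.0, 1.0]] -0.11399831962935698 [ 396.40686298  -36.30441878 1133.70546909] [-171.96105049    0.43349354  -88.51233874]
wrist [[334.8834513082848, 0.0, 323.4146088400903], [0.0, 334.8834513082848, 242.615124559547], [0.0, 0.0, 1.0]] -0.03117728422307169 [ 62.76948222 574.99304455 384.45612297] [1.65418771e+02 1.49498832e-01 7.68522261e+01]
{'time_s': 0.15, 'qpos': array([ 7.56861945e+01,  1.83431435e+01,  8.96882598e+01,  3.22743559e-04,
        7.20448231e+01, -1.14616488e+00]), 'qvel': array([ 0.1964971 , -0.06002503, -0.22657001, -0.01950009,  0.05901904,
       -0.08356675]), 'effort': array([-1.07206812e-03, -4.12774801e+01, -2.32154900e+01,  7.26596662e-02,
        4.33756365e-02, -9.70044721e-05]), 'ee_pos': array([130.89446106, 559.52515046, 213.32842523]), 'ee_rot': array([-1.79998168e+02,  7.62050929e-02,  7.68322609e+01]), 'force': array([0.44310709, 0.14411726, 0.26803396]), 'torque': array([-0.00869614,  0.00595494, -0.01900168]), 'gripper_width': 91.14559745108333}
```

View pics/top1.png

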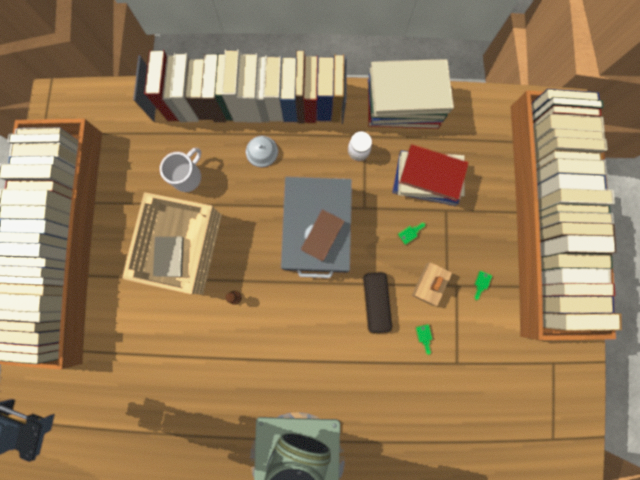

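View pics/side1.png

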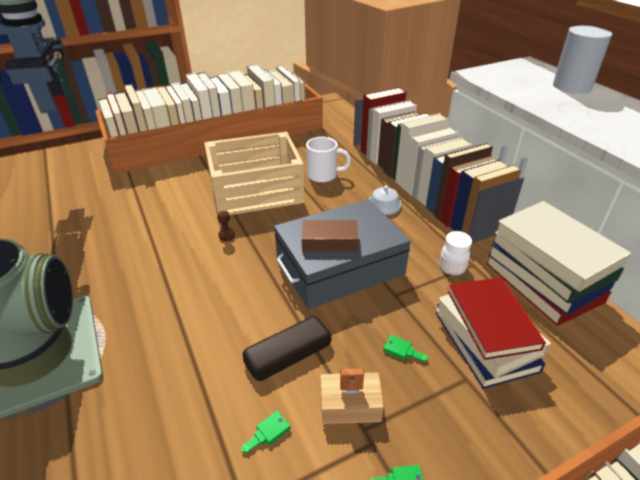

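View pics/wrist1.png

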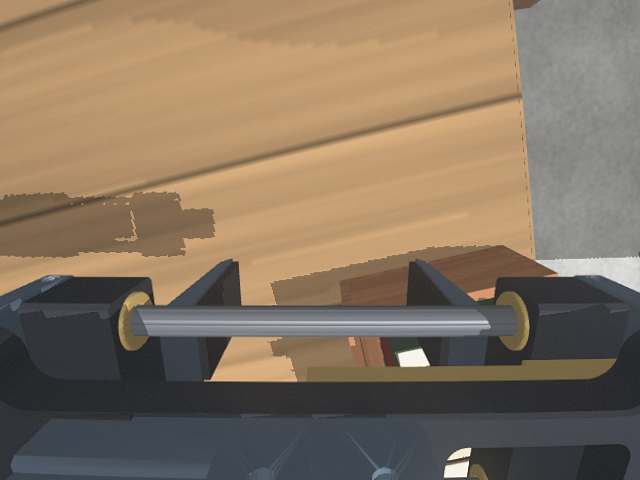

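Candidates: the spoiled book is the brown block on the cash box, top (325,235); the light book in the crate, top (168,255), is another one. For the key, the brown fob in the wooden block is at top (438,284), and the green look-alikes are at (412,233), (483,285) and (426,340). The arm is out of the way at the left edge.

Run:
```python
from h import *
crop('top1.png',270,170,370,285,'t_box.png',7)
crop('top1.png',390,250,470,320,'t_key.png',8)
crop('side1.png',260,190,420,310,'s_box.png',5)
crop('side1.png',310,360,390,430,'s_key.png',8)
```

```text
(no output)
```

View pics/t_box.png

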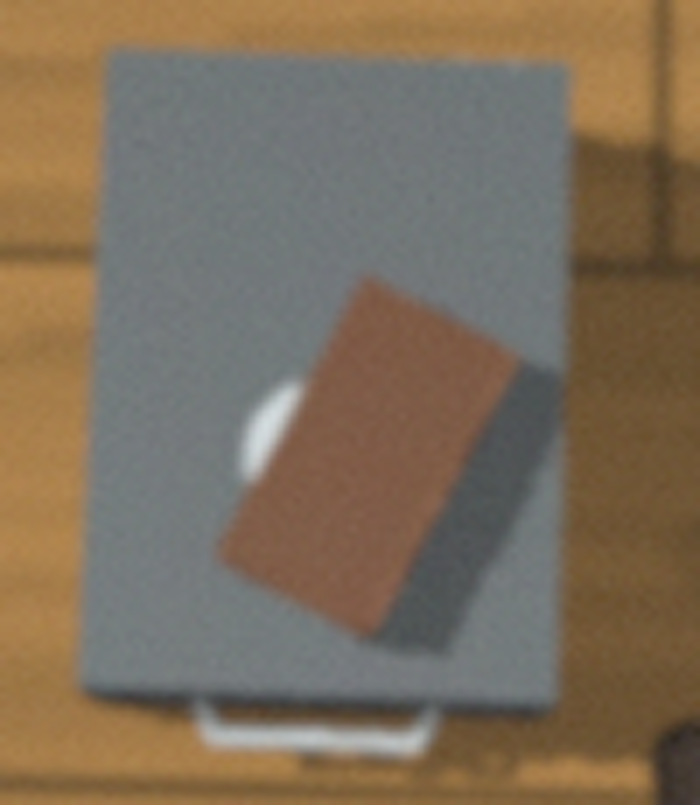

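View pics/t_key.png

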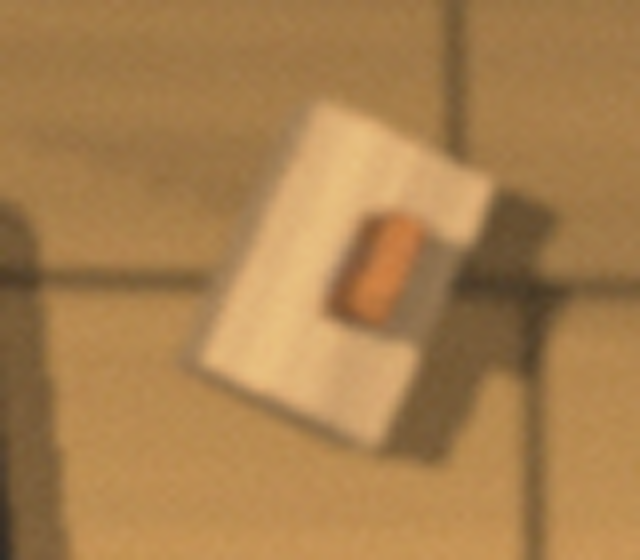

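View pics/s_box.png

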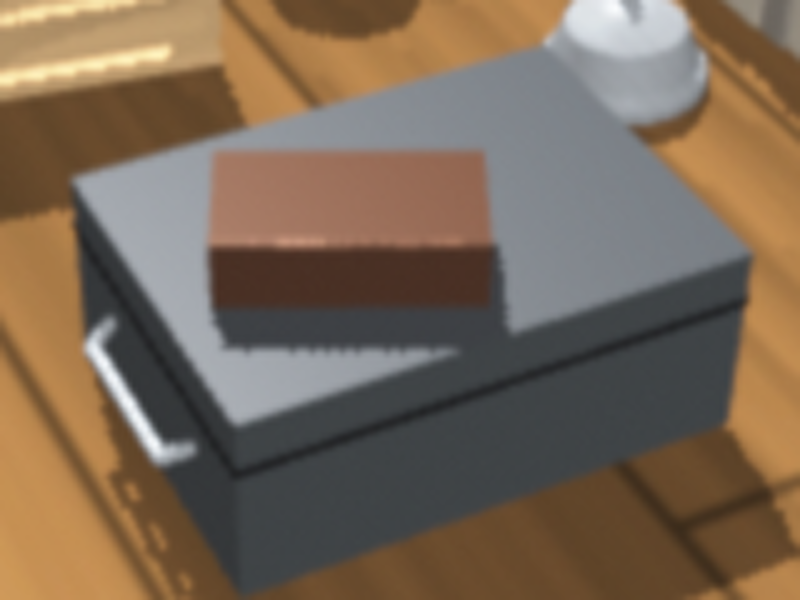

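View pics/s_key.png

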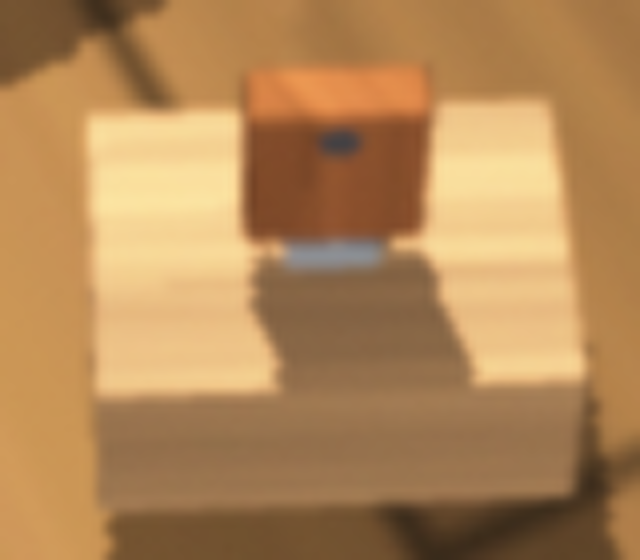

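```bash
python3 - <<'E'
from h import *
t=load('top1.png');s=load('side1.png')
def c(T,S,to,ts,so,ss,lab):
    P=[]
    for a,b in zip(T,S):
        p,e=tri((t,a[0]/ts+to[0],a[1]/ts+to[1]),(s,b[0]/ss+so[0],b[1]/ss+so[1]));P.append(p);print(lab,p.round(1),round(e,1))
    P=np.array(P);print(' centre',P.mean(0).round(1));
    for i in range(4):
        d=P[(i+1)%4]-P[i];print('  edge',np.linalg.norm(d).round(1),np.degrees(np.arctan2(d[1],d[0])).round(1))
# order: low-x near, high-x near, high-x far, low-x far
c([(375,638),(523,358),(368,275),(220,555)],[(211,245),(492,245),(486,150),(215,150)],(270,170),7,(260,190),5,'book')
c([(552,708),(572,65),(108,50),(85,690)],[(237,428),(752,256),(555,45),(72,180)],(270,170),7,(260,190),5,'box')
c([(378,450),(495,185),(318,100),(200,362)],[(98,395),(582,378),(552,100),(88,115)],(390,250),8,(310,360),8,'blk')
c([(388,322),(427,222),(390,212),(345,300)],[(245,118),(428,122),(428,65),(248,70)],(390,250),8,(310,360),8,'fob')
# crate rim
for u,v in [(146,193),(219,209),(192,294),(124,279)]: print('crate',atz(t,u,v,110).round(1))
E
python3 - <<'E'
from h import *
import os;os.chdir('.')
crop('top1.png',110,180,230,305,'t_crate.png',6)
E
```

```text
book [483.5 -53.  119. ] 2.5
book [576.4 -99.4 119. ] 1.4
book [603.1 -47.9 119.1] 1.7
book [508.9  -1.8 119.7] 1.8
 centre [543.  -50.5 119.2]
  edge 103.9 -26.6
  edge 58.0 62.7
  edge 104.8 153.9
  edge 57.2 -116.4
box [ 464.6 -113.4   85.8] 3.3
box [ 684.7 -116.7   86.6] 0.6
box [688.5  42.5  86.2] 5.4
box [465.7  43.1  89.1] 1.6
 centre [575.9 -36.1  86.9]
  edge 220.0 -0.9
  edge 159.2 88.6
  edge 222.8 179.8
  edge 156.5 -90.4
blk [ 385.7 -334.2   39.2] 1.2
blk [ 466.9 -371.2   39. ] 0.2
blk [ 493.  -316.7   37.8] 2.3
blk [ 411.1 -279.3   38.2] 0.5
 centre [ 439.2 -325.3   38.6]
  edge 89.2 -24.5
  edge 60.5 64.4
  edge 90.1 155.5
  edge 60.5 -114.9
fob [ 422.1 -323.7   87.4] 1.7
fob [ 452.2 -336.8   83.4] 0.8
fob [ 456.5 -326.2   84.1] 2.5
fob [ 428.7 -312.2   83. ] 1.1
 centre [ 439.9 -324.7   84.5]
  edge 33.1 -23.6
  edge 11.4 68.2
  edge 31.2 153.1
  edge 14.0 -119.7
crate [634.6 375.  110. ]
crate [599.2 195.3 110. ]
crate [399.2 247.5 110. ]
crate [428.1 412.2 110. ]
```

View pics/t_crate.png

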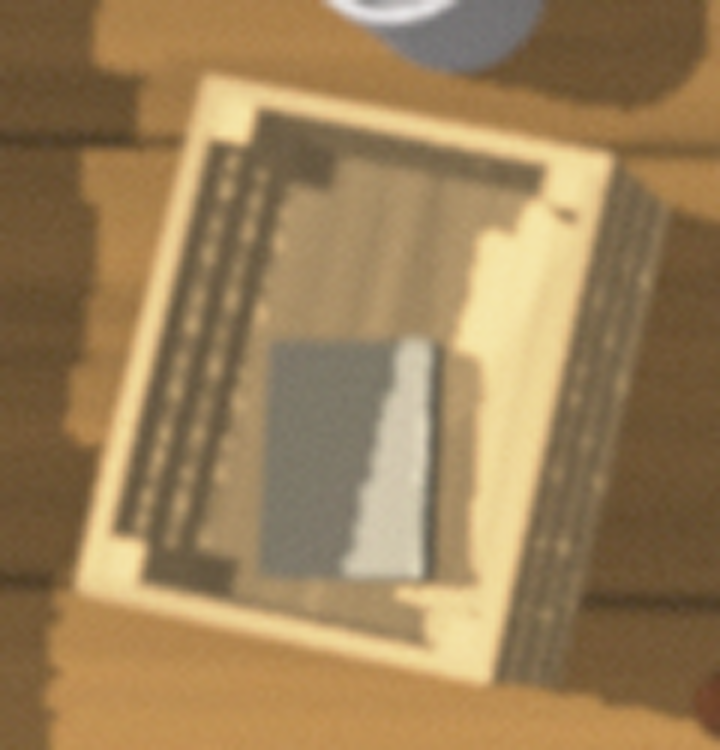

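```bash
cat >> h.py <<'E'
def go(x,y,z,yaw,frompose=None):
    s=env.state(); p=np.array(s['ee_pos']); Rm=rot(s['ee_rot'])
    T=R.from_euler('xyz',[180,0,yaw],degrees=True).as_matrix()
    d=Rm.T@(np.array([x,y,z])-p); r=R.from_matrix(Rm.T@T).as_rotvec()
    print('t',round(s['time_s'],2),'pos',p.round(1),np.array(s['ee_rot']).round(2),'F',np.array(s['force']).round(1),'w',round(s['gripper_width'],1))
    print('shift',d.round(1),'rot',r.round(3),'dist',np.linalg.norm(d).round(0))
E
python3 - <<'E'
from h import *
t=load('top1.png')
P=np.array([atz(t,u/6+110,v/6+180,110) for u,v in [(203,75),(612,155),(495,683),(75,590)]]);print(P.round(0),P.mean(0))
print(np.linalg.norm(np.diff(P,axis=0),axis=1), np.degrees(np.arctan2(*(P[0]-P[3])[[1,0]])),np.degrees(np.arctan2(*(P[1]-P[2])[[1,0]])))
for u,v in [(270,340),(435,340),(430,578),(260,578)]: print(atz(t,u/6+110,v/6+180,28).round(0))
go(543,-50.5,200,63.4)
E
```

```text
[[636. 380. 110.]
 [606. 212. 110.]
 [400. 246. 110.]
 [430. 416. 110.]] [517.83209596 313.79175462 110.        ]
[170.624942   209.51439432 172.34342362] -9.794201526001418 -9.324477652817812
[541. 375.  28.]
[542. 303.  28.]
[442. 299.  28.]
[440. 372.  28.]
t 0.15 pos [130.9 559.5 213.3] [-1.800e+02  8.000e-02  7.683e+01] F [0.4 0.1 0.3] w 91.1
shift [-500.1  540.2   14. ] rot [0.    0.001 0.234] dist 736.0
```

Call:
drive_tool --series '[[0,[-33,36,0],[0,0,0]],[0,[-66,72,0],[0,0,0]],[0,[-99,108,0],[0,0,0]],[0,[-132,144,0],[0,0,0]],[0,[-165,180,0],[0,0,0]]]' --squeeze 20

```text
time_s: 0.65
ee_pos: [269.3, 356.5, 213.8]
ee_rot: [180.0, 0.0, 76.9]
force: [1.1, -0.1, -0.2]
gripper_width: 91.1
```

Call:
drive_tool --series '[[0,[-33,36,0],[0,0,0]],[0,[-66,72,0],[0,0,0]],[0,[-99,108,0],[0,0,0]],[0,[-132,144,0],[0,0,0]],[0,[-165,180,0],[0,0,0]]]'

```text
time_s: 1.15
ee_pos: [407.0, 154.7, 214.0]
ee_rot: [180.0, -0.0, 76.8]
force: [1.6, 1.5, 0.2]
gripper_width: 91.2
```

Call:
drive_tool --series '[[0,[-34,36,0],[0,0,0]],[0,[-68,72,0],[0,0,0]],[0,[-102,108,0],[0,0,0.1]],[0,[-136,144,0],[0,0,0.2]],[0,[-170,180,0],[0,0,0.234]]]'

```text
time_s: 1.65
ee_pos: [543.5, -51.9, 213.7]
ee_rot: [-180.0, -0.0, 63.3]
force: [0.4, -0.3, -1.2]
gripper_width: 91.3
```

Run:
```python
from h import *
grab('wrist','w2.png')
go(543,-50.5,150,63.4)
```

```text
t 1.7 pos [548.1 -58.2 213.4] [179.61   0.18  63.08] F [ 5.  -5.1  1.2] w 91.3
shift [ 4.7 -8.5 63.3] rot [ 0.007  0.003 -0.006] dist 64.0
```

View pics/w2.png

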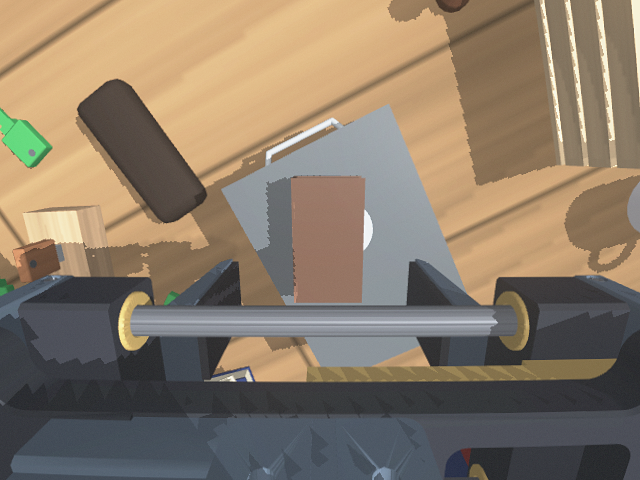

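Call:
drive_tool --series '[[0,[0,0,25],[0,0,0]],[0,[0,0,50],[0,0,0]],[0,[0,0,64],[0,0,0]],[0,[0,0,64],[0,0,0]],[0,[0,0,64],[0,0,0]]]'

```text
time_s: 2.2
ee_pos: [543.0, -49.8, 150.1]
ee_rot: [-180.0, -0.0, 63.4]
force: [0.0, 0.3, 0.3]
gripper_width: 91.5
```

Run:
```python
from h import *
f=grab('wrist','w3.png')
go(543,-50.5,94,63.4)
w2=load('w2.png')
```

```text
t 2.25 pos [543.4 -49.8 150.7] [ 1.7993e+02 -3.0000e-02  6.3440e+01] F [ 0.2 -0.1  0.1] w 91.3
shift [-0.8 -0.2 56.7] rot [ 0.001 -0.001  0.001] dist 57.0
```

View pics/w3.png

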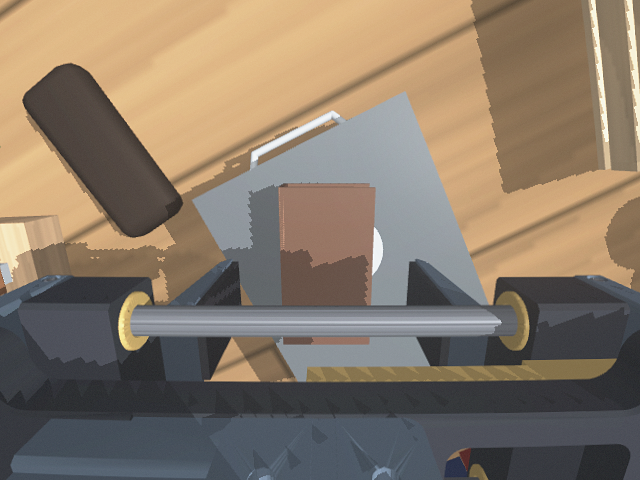

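Call:
drive_tool --series '[[0,[0,0,25],[0,0,0]],[0,[0,0,45],[0,0,0]],[0,[0,0,56],[0,0,0]],[0,[0,0,56],[0,0,0]],[0.3,[0,0,56],[0,0,0]]]'

```text
time_s: 2.75
ee_pos: [543.7, -50.0, 94.9]
ee_rot: [179.9, -0.0, 63.4]
force: [-0.1, -0.6, 0.3]
gripper_width: 86.3
```

Call:
drive_tool --series '[[1,[0,0,0],[0,0,0]],[1,[0,0,0],[0,0,0]],[1,[0,0,0],[0,0,0]],[1,[0,0,0],[0,0,0]],[1,[0,0,0],[0,0,0]]]' --squeeze 20

```text
time_s: 3.25
ee_pos: [543.3, -49.8, 94.5]
ee_rot: [179.9, -0.0, 63.4]
force: [0.5, 0.7, 2.5]
gripper_width: 57.7
```

Call:
drive_tool --series '[[1,[0,0,-10],[0,0,0]],[1,[0,0,-30],[0,0,0]],[1,[0,0,-60],[0,0,0]],[1,[0,0,-90],[0,0,0]],[1,[0,0,-100],[0,0,0]]]'

```text
time_s: 3.75
ee_pos: [544.3, -50.2, 197.2]
ee_rot: [179.7, -0.1, 63.4]
force: [0.7, 0.8, -1.5]
gripper_width: 57.8
```

Run:
```python
from h import *
f=grab('top','t4.png')
go(505,320,195,80.4)
crop('t4.png',270,170,370,285,'t4_box.png',7)
```

```text
t 3.8 pos [544.4 -50.2 197.3] [ 1.7968e+02 -1.1000e-01  6.3430e+01] F [ 0.5 -0.2 -0.6] w 57.7
shift [ 313.5 -200.9    1.7] rot [ 0.006 -0.001 -0.296] dist 372.0
```

View pics/t4.png

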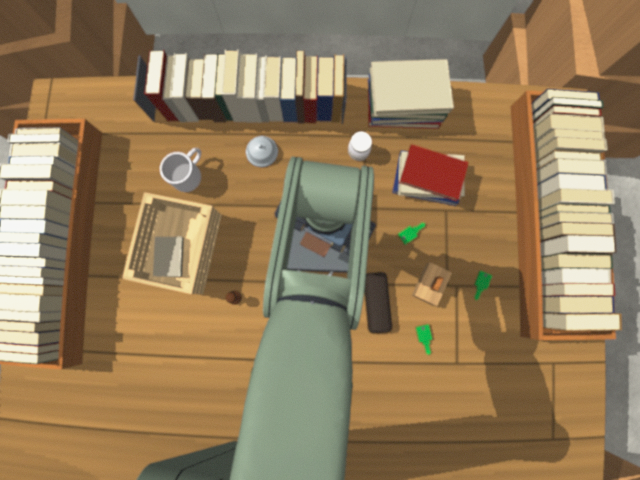

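Call:
drive_tool --series '[[1,[15,-10,0],[0,0,0]],[1,[45,-29,0],[0,0,0]],[1,[80,-51,0],[0,0,0]],[1,[115,-74,0],[0,0,0]],[1,[150,-96,0],[0,0,0]]]'

```text
time_s: 4.3
ee_pos: [522.7, 128.3, 192.3]
ee_rot: [-179.9, 0.1, 63.4]
force: [0.7, 0.1, -1.4]
gripper_width: 57.8
```

Call:
drive_tool --series '[[1,[35,-22,0],[0,0,-0.05]],[1,[70,-45,0],[0,0,-0.11]],[1,[105,-67,0],[0,0,-0.18]],[1,[140,-90,0],[0,0,-0.25]],[1,[163,-105,0],[0,0,-0.296]]]'

```text
time_s: 4.8
ee_pos: [501.7, 322.1, 192.0]
ee_rot: [-179.9, 0.1, 80.6]
force: [0.7, -0.5, -0.9]
gripper_width: 58.0
```

Call:
drive_tool --series '[[1,[0,0,0],[0,0,0]],[1,[0,0,20],[0,0,0]],[1,[0,0,45],[0,0,0]],[1,[0,0,70],[0,0,0]],[1,[0,0,75],[0,0,0]]]'

```text
time_s: 5.3
ee_pos: [500.7, 317.4, 114.8]
ee_rot: [-179.6, 0.4, 80.3]
force: [-0.7, 0.3, -1.8]
gripper_width: 57.8
```

Run:
```python
from h import *
f=grab('side','s5.png');grab('wrist','w5.png')
go(505,320,50,80.4)
crop('s5.png',170,60,370,230,'s5c.png',4)
```

```text
t 5.4 pos [502.4 318.7 117.6] [-1.7985e+02  1.4000e-01  8.0340e+01] F [-0.5  0.2 -1.6] w 58.2
shift [ 1.9  2.5 67.6] rot [-0.003  0.002 -0.001] dist 68.0
```

View pics/s5c.png

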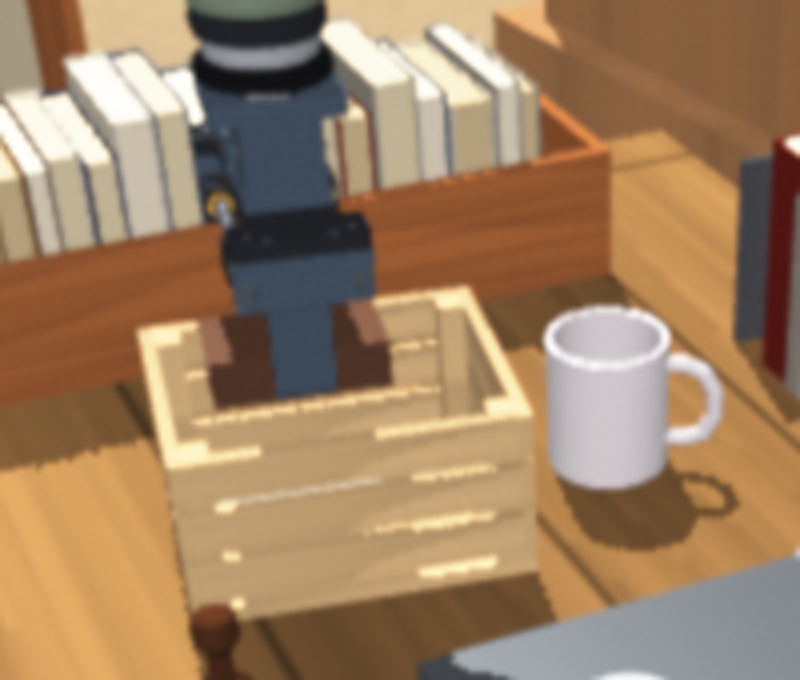

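View pics/w5.png

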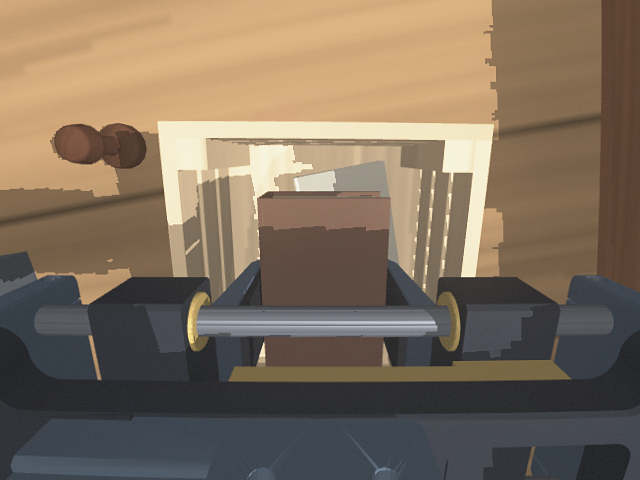

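Aligned over the crate: book between the walls at wrist (325,250), stamp clear at (100,145). Lowering and releasing.

Call:
drive_tool --series '[[1,[0,0,25],[0,0,0]],[1,[0,0,50],[0,0,0]],[1,[0,0,68],[0,0,0]],[1,[0,0,68],[0,0,0]],[0.2,[0,0,68],[0,0,0]]]'

```text
time_s: 5.9
ee_pos: [504.2, 320.3, 52.4]
ee_rot: [179.9, -0.1, 80.4]
force: [-0.1, -0.9, 1.2]
gripper_width: 63.2
```

Call:
drive_tool --series '[[0.2,[0,0,0],[0,0,0]],[0.2,[0,0,0],[0,0,0]],[0.2,[0,0,0],[0,0,0]],[0.2,[0,0,-20],[0,0,0]],[0.2,[0,0,-50],[0,0,0]]]'

```text
time_s: 6.4
ee_pos: [502.0, 319.2, 100.3]
ee_rot: [-179.8, 0.1, 80.4]
force: [-0.3, -0.6, 0.2]
gripper_width: 72.8
```

Call:
drive_tool --series '[[0.2,[0,0,-40],[0,0,0]],[0.2,[0,0,-80],[0,0,0]],[0.2,[0,0,-100],[0,0,0]],[0.2,[0,0,-100],[0,0,0]],[0.2,[0,0,-100],[0,0,0]]]'

```text
time_s: 6.9
ee_pos: [502.8, 319.8, 200.8]
ee_rot: [180.0, -0.0, 80.4]
force: [-0.2, 0.4, -1.2]
gripper_width: 73.1
```

Run:
```python
from h import *
grab('wrist','w6.png');grab('top','t6.png')
go(440,-325,180,65.4)
crop('t6.png',270,170,370,285,'t6_box.png',7)
```

```text
t 7.0 pos [502.3 319.4 199.2] [-1.7986e+02  1.2000e-01  8.0380e+01] F [ 0.3 -0.7 -0.1] w 72.6
shift [-645.7   46.3   20.4] rot [-0.002  0.002  0.262] dist 648.0
```

View pics/w6.png

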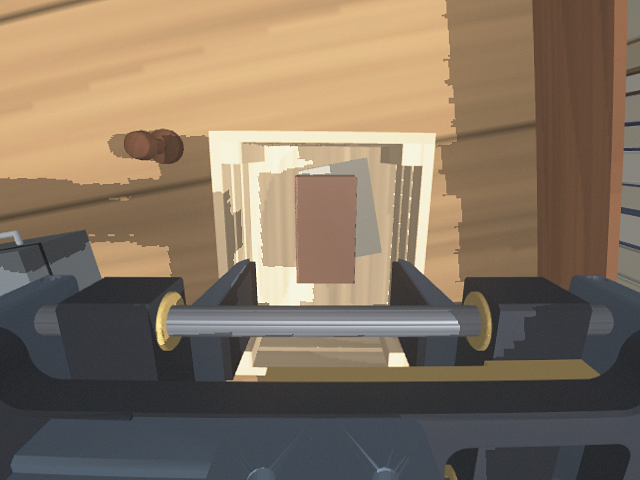

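View pics/t6_box.png

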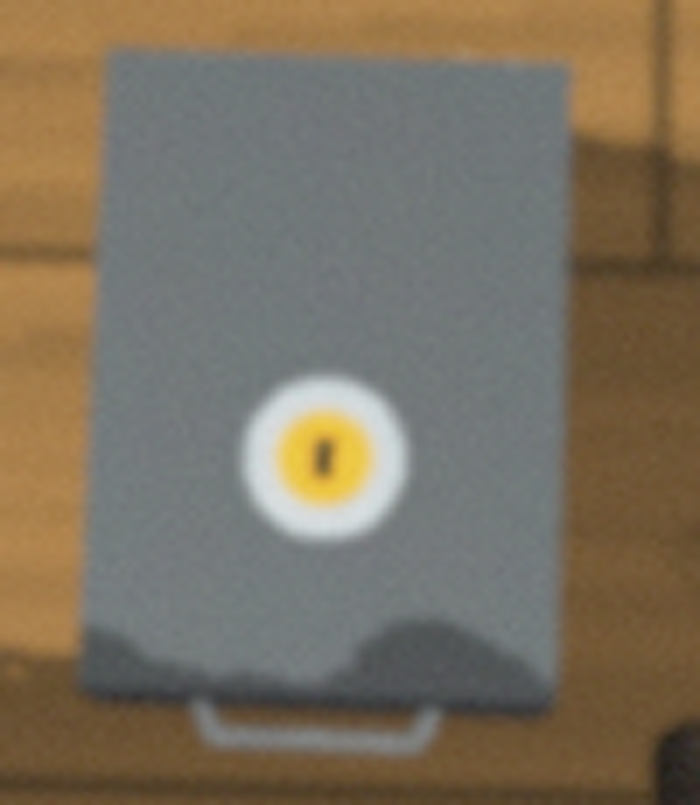

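Call:
drive_tool --series '[[0.2,[-34,17,0],[0,0,0]],[0.2,[-68,34,0],[0,0,0]],[0.2,[-102,51,0],[0,0,0]],[0.2,[-136,68,0],[0,0,0]],[0.2,[-170,85,0],[0,0,0]]]'

```text
time_s: 7.5
ee_pos: [558.0, 136.5, 199.1]
ee_rot: [-179.8, 0.1, 80.4]
force: [0.1, -0.4, 0.4]
gripper_width: 72.9
```

Call:
drive_tool --series '[[0.2,[-34,17,3],[0,0,0]],[0.2,[-68,34,6],[0,0,0]],[0.2,[-102,51,10],[0,0,0]],[0.2,[-136,66,10],[0,0,0]],[0.2,[-138,66,10],[0,0,0]]]'

```text
time_s: 8.0
ee_pos: [600.6, -12.9, 188.6]
ee_rot: [-179.8, 0.1, 80.1]
force: [0.1, 0.9, -0.2]
gripper_width: 72.9
```

Call:
drive_tool --series '[[0.2,[0,0,0],[0,0,0]],[0.2,[0,0,0],[0,0,0]],[0.2,[0,0,0],[0,0,0]],[0.2,[0,0,0],[0,0,0]],[0.2,[0,0,0],[0,0,0]]]'

```text
time_s: 8.5
ee_pos: [600.5, -8.2, 191.0]
ee_rot: [180.0, -0.0, 80.5]
force: [0.3, -0.2, 0.2]
gripper_width: 72.9
```

Run:
```python
from h import *
grab('wrist','w7.png');print(load('w7.png')['origin'])
go(600,-70,190,80.4)
```

```text
[531.4099039    2.7044485  362.27632957]
t 8.55 pos [600.5  -8.3 191.1] [ 1.7999e+02 -1.0000e-02  8.0440e+01] F [-0.   0.7 -0.2] w 73.2
shift [-60.9   9.7   1. ] rot [ 0.    -0.     0.001] dist 62.0
```

View pics/w7.png

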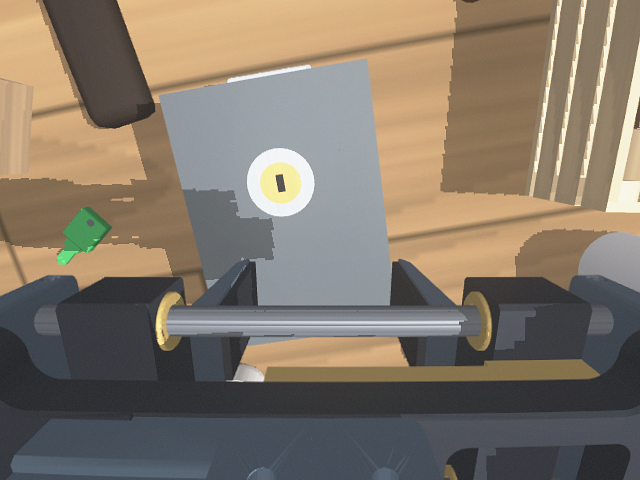

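Clear view: keyhole at about (281,183), its slot along the box length. One more view 60 mm to the side, then on to the key.

Call:
drive_tool --series '[[0.2,[-30,5,0],[0,0,0]],[0.2,[-60,10,0],[0,0,0]],[0.2,[-60,10,0],[0,0,0]],[0.2,[-60,10,0],[0,0,0]],[0.2,[-60,10,0],[0,0,0]]]'

```text
time_s: 9.05
ee_pos: [600.4, -69.0, 191.0]
ee_rot: [-180.0, -0.0, 80.4]
force: [-0.2, 0.1, 0.3]
gripper_width: 73.0
```

Run:
```python
from h import *
grab('wrist','w8.png');print(load('w8.png')['origin']);grab('side','s8.png')
go(440,-325,190,65.4)
crop('w7.png',240,140,325,225,'w7c.png',7)
L=load('w8.png'); print(proj(L,(546,-37,89)))
```

```text
[531.3589755  -58.15934678 362.21142505]
t 9.15 pos [600.4 -68.9 191. ] [-1.800e+02 -2.000e-02  8.045e+01] F [ 0.3 -0.2  0.4] w 72.9
shift [-279.2 -115.7    0.9] rot [-0.    -0.     0.263] dist 302.0
[352.71190376 169.81663234]
```

View pics/w8.png

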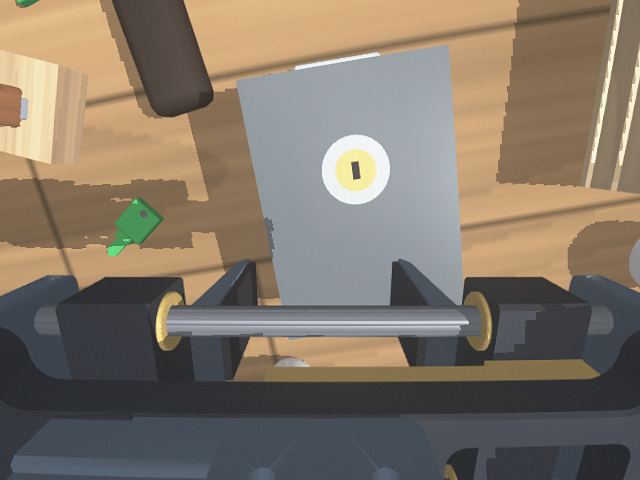

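View pics/w7c.png

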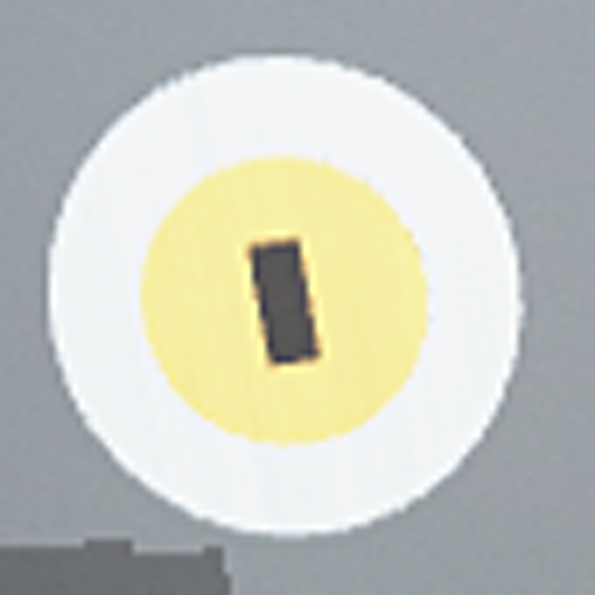

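Run:
```python
from h import *
res={}
for n,(u,v) in {'w7.png':(281,183),'w8.png':(355,170),'t6.png':(316,235)}.items():
    f=load(n); im=f['image'].astype(int)
    y=((im[:,:,0]-im[:,:,2]>45)&(im[:,:,0]>150)).astype(np.uint8)
    r=32 if n[0]=='w' else 12
    m=np.zeros_like(y); m[v-r:v+r,u-r:u+r]=y[v-r:v+r,u-r:u+r]
    cs=cv2.findContours(m,cv2.RETR_EXTERNAL,cv2.CHAIN_APPROX_NONE)[0]; c=max(cs,key=cv2.contourArea)
    e=cv2.fitEllipse(c); 
    hull=np.zeros_like(y);cv2.drawContours(hull,[cv2.convexHull(c)],-1,1,-1)
    d=(hull==1)&(im.sum(2)<330)&(cv2.erode(hull,np.ones((3,3)),iterations=2 if n[0]=='w' else 1)==1)
    vv,uu=np.nonzero(d); cen=(uu.mean(),vv.mean())
    A=[]
    P=np.array([atz(f,a,b,90)[:2] for a,b in zip(uu,vv)]); w,V=np.linalg.eigh(np.cov(P.T)); ax=V[:,1]
    print(n,'ell',np.round(e[0],2),np.round(e[1],1),'slot',np.round(cen,2),len(uu),'ang',np.degrees(np.arctan2(ax[1],ax[0]))%180, 'at90',atz(f,*e[0],90).round(2),atz(f,*cen,90).round(2))
    res[n]=(f,)+tuple(e[0])
for a,b in [('w7.png','w8.png'),('w7.png','t6.png')]: print(tri(res[a],res[b]))
# pixel of sides box edges in w7,w8 -> angle
for n,pts in {'w8.png':[(237,81),(449,45)],'w7.png':[(161,96),(367,59)]}.items():
    f=load(n); q=[atz(f,*p,90) for p in pts]; d=q[1]-q[0]; print(n,np.linalg.norm(d),np.degrees(np.arctan2(d[1],d[0])))
crop('s8.png',260,190,420,310,'s8c.png',5)
```

```text
w7.png ell [280.2  182.41] [39.5 40.6] slot [280.   182.72] 115 ang 178.74640755990015 at90 [546.19 -35.24  90.  ] [546.4  -35.45  90.  ]
w8.png ell [355.3  169.78] [39.8 40.8] slot [355.29 170.11] 109 ang 179.482091956445 at90 [546.26 -35.04  90.  ] [546.51 -35.08  90.  ]
t6.png ell [315.86 234.92] [13.3 13.7] slot [315.67 234.83] 6 ang 168.65929166290445 at90 [546.23 -33.46  90.  ] [546.43 -32.99  90.  ]
(array([546.17765599, -35.11478951,  90.87673764]), np.float64(0.0697064920445927))
(array([545.31400487, -33.72383557,  99.08878395]), np.float64(0.9040895991634893))
w8.png 159.71610093760847 89.45361419591957
w7.png 158.38419351953863 89.5690444838171
```

View pics/s8c.png

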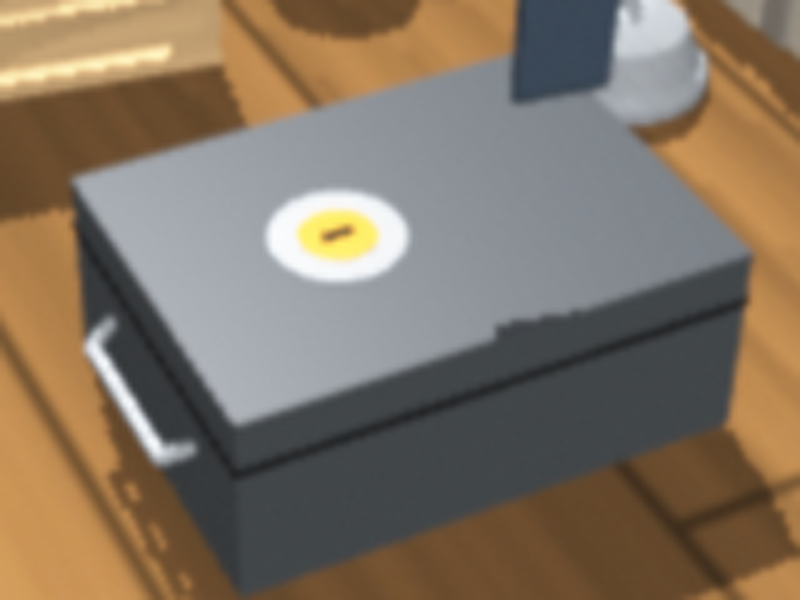

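Call:
drive_tool --series '[[0.2,[-32,-7,0],[0,0,0]],[0.2,[-64,-14,0],[0,0,0]],[0.2,[-96,-21,0],[0,0,0]],[0.2,[-128,-28,0],[0,0,0]],[0.2,[-160,-35,0],[0,0,0]]]'

```text
time_s: 9.65
ee_pos: [538.9, -222.0, 191.0]
ee_rot: [180.0, -0.0, 80.5]
force: [0.4, 0.2, 0.1]
gripper_width: 72.8
```

Call:
drive_tool --series '[[0.2,[-34,-8,0],[0,0,0.07]],[0.2,[-68,-16,0],[0,0,0.14]],[0.2,[-102,-24,0],[0,0,0.2]],[0.2,[-133,-29,0],[0,0,0.263]],[0.2,[-133,-29,0],[0,0,0.263]]]'

```text
time_s: 10.15
ee_pos: [487.6, -350.7, 190.9]
ee_rot: [180.0, 0.1, 65.1]
force: [0.2, 0.6, -0.5]
gripper_width: 73.0
```

Call:
drive_tool --series '[[0.2,[0,0,0],[0,0,0]],[0.2,[0,0,0],[0,0,0]],[0.2,[0,0,0],[0,0,0]],[0.2,[0,0,0],[0,0,0]],[0.2,[0,0,0],[0,0,0]]]'

```text
time_s: 10.65
ee_pos: [488.7, -347.3, 191.0]
ee_rot: [180.0, -0.0, 65.4]
force: [-0.2, -0.0, 0.8]
gripper_width: 73.2
```

Run:
```python
from h import *
grab('wrist','w9.png')
go(440,-325,190,65.4)
L=load('w9.png');u,v=proj(L,(440,-325,85)).astype(int);print(u,v)
crop('w9.png',u-50,v-50,u+50,v+50,'w9c.png',7)
```

```text
t 10.7 pos [ 488.6 -347.5  191. ] [180.    -0.    65.37] F [-0.3 -0.7  0.5] w 73.1
shift [  0.2 -53.6   1. ] rot [ 0.    -0.    -0.001] dist 54.0
324 175
```

View pics/w9.png

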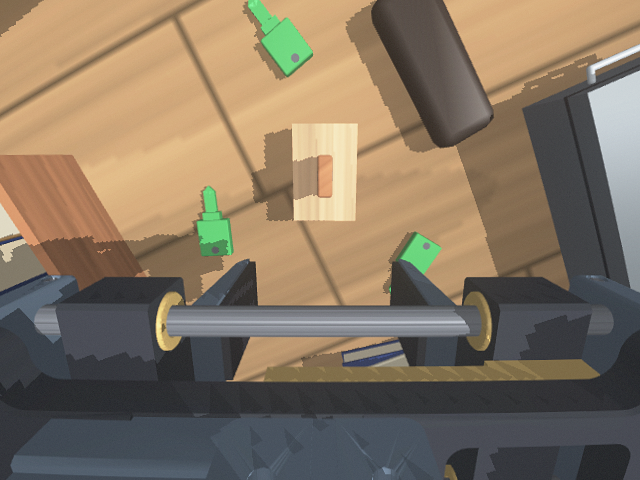

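View pics/w9c.png

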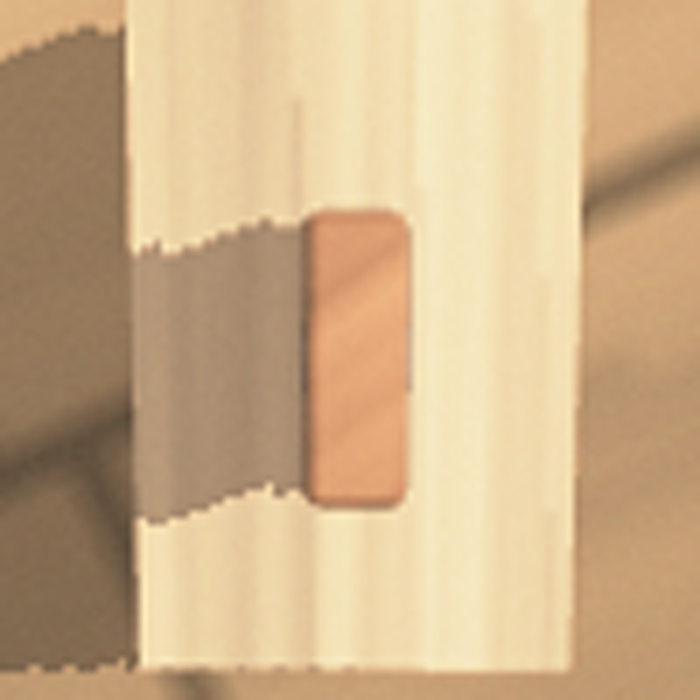

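Run:
```python
from h import *
L=load('w9.png')
q=lambda x,y,z=88: atz(L,x/7+274,y/7+125,z)
C=q(359,359);print('fob',C)
for a,b in [((308,225),(306,495)),((411,225),(408,495)),((318,210),(400,210)),((318,508),(400,508))]:
    d=q(*b)-q(*a);print(np.linalg.norm(d).round(1),np.degrees(np.arctan2(d[1],d[0])).round(1))
print(np.linalg.norm(q(308,359)-q(410,359)),np.linalg.norm(q(359,210)-q(359,508)))
B=[q(127,-10,40)]
for u,v in [(293,124),(358,124),(356,221),(294,221)]: print('blk',atz(L,u,v,40).round(1))
P=np.array([atz(L,u,v,40) for u,v in [(293,124),(358,124),(356,221),(294,221)]]);print(P.mean(0),P[3]-P[0],P[2]-P[1])
for v in (P[3]-P[0],P[2]-P[1]): print(np.degrees(np.arctan2(v[1],v[0])))
go(C[0],C[1],130,65.4)
```

```text
fob [ 440.37014513 -324.33695575   88.        ]
30.6 -25.3
30.6 -24.9
9.3 65.4
9.6 65.4
11.738870054504467 33.79358372341601
blk [ 387.9 -332.6   40. ]
blk [ 412.6 -278.6   40. ]
blk [ 494.7 -315.9   40. ]
blk [ 469.5 -371.    40. ]
[ 441.15916186 -324.50294447   40.        ] [ 81.57705736 -38.42266644   0.        ] [ 82.08976176 -37.28344674   0.        ]
-25.22036225303485
-24.426551817581405
t 10.7 pos [ 488.6 -347.5  191. ] [180.    -0.    65.37] F [-0.3 -0.7  0.5] w 73.1
shift [  1.  -53.6  61. ] rot [ 0.    -0.    -0.001] dist 81.0
```

Call:
drive_tool --series '[[0.2,[1,-40,15],[0,0,0.005]],[0.4,[1,-53.5,45],[0,0,0.005]],[0.5,[1,-53.5,70],[0,0,0.005]],[0.5,[1,-53.5,70],[0,0,0.005]],[0.5,[1,-53.5,70],[0,0,0.005]]]' --squeeze 45

```text
time_s: 11.2
ee_pos: [440.7, -325.0, 121.4]
ee_rot: [180.0, 0.0, 65.0]
force: [0.2, -0.3, 0.4]
gripper_width: 46.3
```

Run:
```python
from h import *
grab('wrist','w10.png');grab('side','s10.png')
go(440.4,-324.3,51,65.1)
crop('s10.png',290,300,420,430,'s10c.png',5)
```

```text
t 11.3 pos [ 441.5 -325.6  122.4] [1.7983e+02 3.0000e-02 6.5040e+01] F [ 0.5 -0.1  0.6] w 44.9
shift [ 0.8 -1.7 71.4] rot [ 0.003  0.001 -0.001] dist 71.0
```

View pics/w10.png

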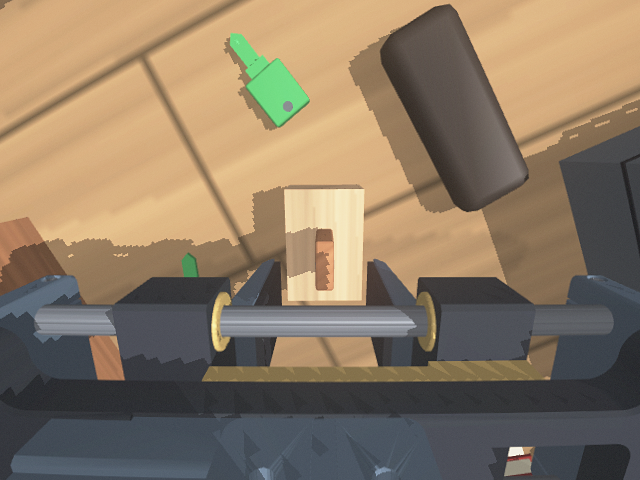

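View pics/s10c.png

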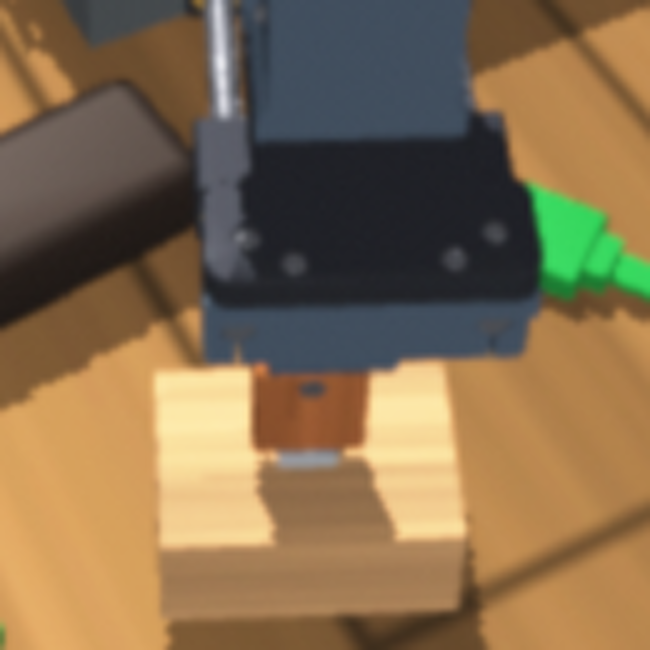

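Key fob sits centred between the fingers, wrist (325,260). Descending and gripping.

Call:
drive_tool --series '[[0.5,[0,0,20],[0,0,0]],[0.5,[0,0,45],[0,0,0]],[0.5,[0,0,65],[0,0,0]],[0.5,[0,0,70],[0,0,0]],[0.5,[0,0,70],[0,0,0]]]'

```text
time_s: 11.8
ee_pos: [440.7, -325.1, 51.3]
ee_rot: [180.0, 0.0, 65.0]
force: [0.3, 1.0, -0.0]
gripper_width: 45.4
```

Call:
drive_tool --series '[[1,[0,0,0],[0,0,0]],[1,[0,0,0],[0,0,0]],[1,[0,0,0],[0,0,0]],[1,[0,0,0],[0,0,0]],[1,[0,0,0],[0,0,0]]]'

```text
time_s: 12.3
ee_pos: [440.4, -324.9, 51.3]
ee_rot: [180.0, 0.0, 65.0]
force: [0.5, -0.7, 2.5]
gripper_width: 11.6
```

Run:
```python
from h import *
grab('wrist','w11.png')
go(440.4,-324.3,51,65.1);print(env.state()['torque'])
```

```text
t 12.35 pos [ 440.4 -324.9   51.3] [179.96   0.    65.03] F [-0.5  0.3  2.8] w 11.6
shift [ 0.5 -0.2  0.3] rot [ 0.001  0.    -0.001] dist 1.0
[0.05592832 0.02897037 0.03475708]
```

View pics/w11.png

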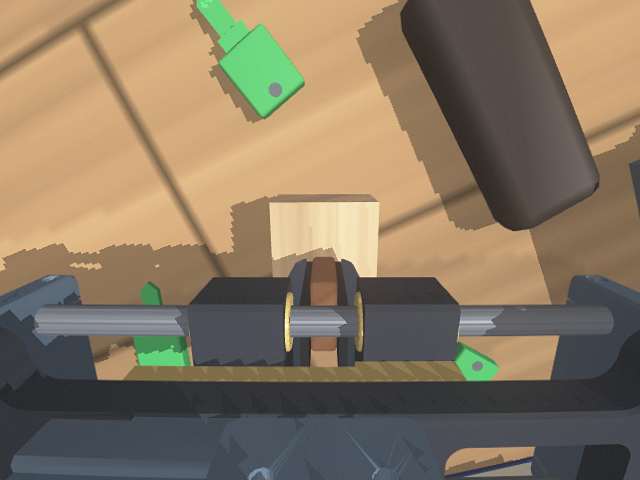

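Call:
drive_tool --series '[[1,[0,0,-10],[0,0,0]],[1,[0,0,-35],[0,0,0]],[1,[0,0,-70],[0,0,0]],[1,[0,0,-105],[0,0,0]],[1,[0,0,-120],[0,0,0]]]'

```text
time_s: 12.85
ee_pos: [441.4, -325.7, 175.0]
ee_rot: [179.7, 0.1, 65.0]
force: [1.3, -0.1, -0.9]
gripper_width: 12.1
```

Run:
```python
from h import *
grab('side','s12.png')
go(546.3,-35.5,170,89.3)
crop('s12.png',270,230,430,430,'s12c.png',3)
```

```text
t 12.9 pos [ 442.  -326.2  176.3] [1.7953e+02 1.1000e-01 6.5030e+01] F [ 0.5 -0.7  0.9] w 11.6
shift [307.6 -28.2   5.5] rot [ 0.008  0.004 -0.424] dist 309.0
```

View pics/s12c.png

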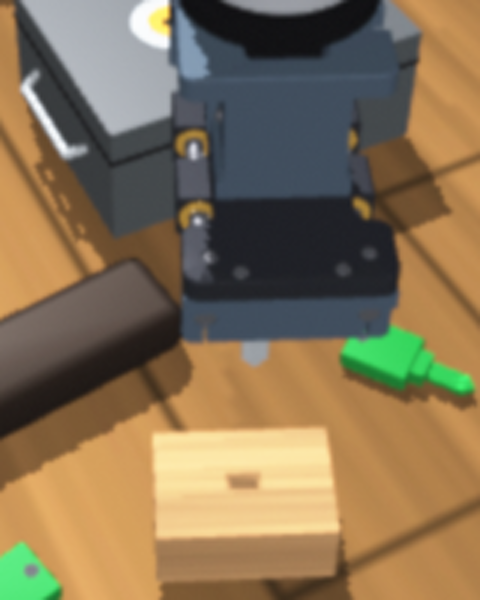

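Call:
drive_tool --series '[[1,[15,-1,0],[0,0,0]],[1,[50,-4,0],[0,0,0]],[1,[90,-7,0],[0,0,0]],[1,[130,-10,0],[0,0,0]],[1,[170,-14,0],[0,0,0]]]'

```text
time_s: 13.4
ee_pos: [498.6, -162.0, 169.2]
ee_rot: [-179.8, -0.0, 65.0]
force: [1.1, -0.7, -1.1]
gripper_width: 11.8
```

Call:
drive_tool --series '[[1,[35,-3,0],[0,0,-0.1]],[1,[70,-6,0],[0,0,-0.2]],[1,[105,-9,0],[0,0,-0.3]],[1,[130,-12,0],[0,0,-0.4]],[1,[137,-12.1,0],[0,0,-0.4236]]]'

```text
time_s: 13.9
ee_pos: [545.4, -32.1, 169.1]
ee_rot: [-179.8, -0.1, 89.6]
force: [0.2, -0.4, -1.1]
gripper_width: 12.1
```

Call:
drive_tool --series '[[1,[0,0,10],[0,0,0]],[1,[0,0,25],[0,0,0]],[1,[0,0,31],[0,0,0]],[1,[0,0,31],[0,0,0]],[1,[0,0,31],[0,0,0]]]'

```text
time_s: 14.4
ee_pos: [546.0, -36.1, 139.8]
ee_rot: [-180.0, 0.0, 89.2]
force: [0.9, -0.4, -0.5]
gripper_width: 12.0
```

Run:
```python
from h import *
grab('wrist','w13.png');grab('side','s13.png')
go(546.3,-35.5,130,89.3);print(env.state()['torque'])
crop('s13.png',260,130,420,290,'s13c.png',5)
crop('w13.png',240,130,420,370,'w13c.png',3)
```

```text
t 14.5 pos [546.4 -35.9 140.4] [179.94   0.    89.25] F [ 0.1 -0.3 -0.9] w 12.3
shift [ 0.4 -0.1 10.4] rot [ 0.001  0.    -0.001] dist 10.0
[ 0.04499252 -0.01364388 -0.03440047]
```

View pics/s13c.png

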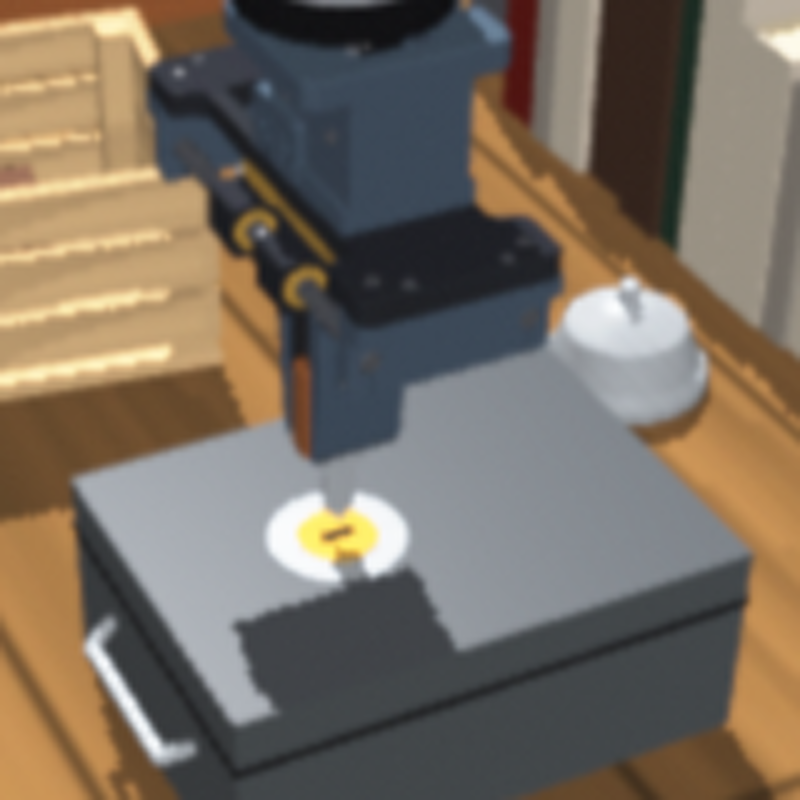

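View pics/w13c.png

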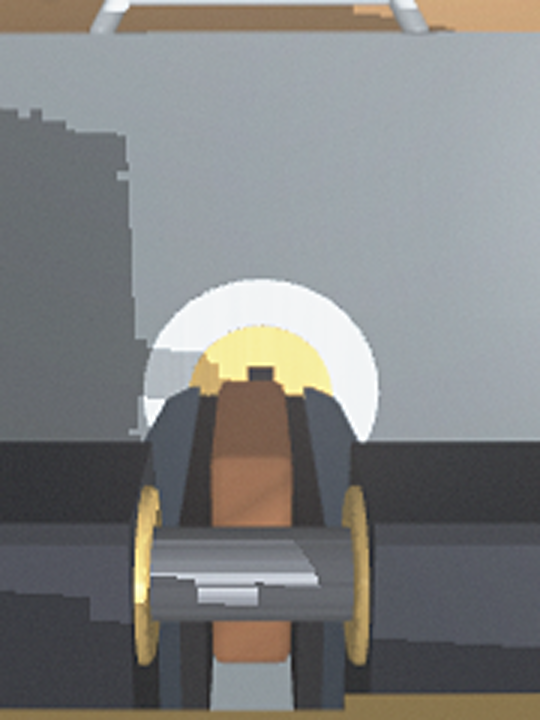

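Run:
```python
from h import *
L=load('w13.png'); q=lambda x,y,z: atz(L,x/3+240,y/3+130,z).round(2)
print(L['origin'],L['orientation'])
print('ring',q(145,400,90),q(379,400,90),'slot',q(247.5,372,90),q(273.5,372,90))
for z in (177,): print('fobtop',q(212,460,z),q(293,460,z),q(212,525,z),q(293,525,z), q(213,655,z),q(291,655,z))
print(proj(L,(546.2,-35.1,90)))
crop('w13.png',290,230,370,350,'w13d.png',6)
```

```text
[475.98276357 -35.97578706 311.08037823] [1.65452450e+02 5.86943220e-02 8.92366803e+01]
ring [547.87 -61.49  90.  ] [548.58  -7.4   90.  ] slot [541.43 -37.7   90.  ] [541.51 -31.74  90.  ]
fobtop [528.68 -42.26 177.  ] [528.83 -30.73 177.  ] [538.75 -42.5  177.  ] [538.9  -30.75 177.  ] [560.08 -42.85 177.  ] [560.23 -31.09 177.  ]
[326.36035247 260.56680457]
```

View pics/w13d.png

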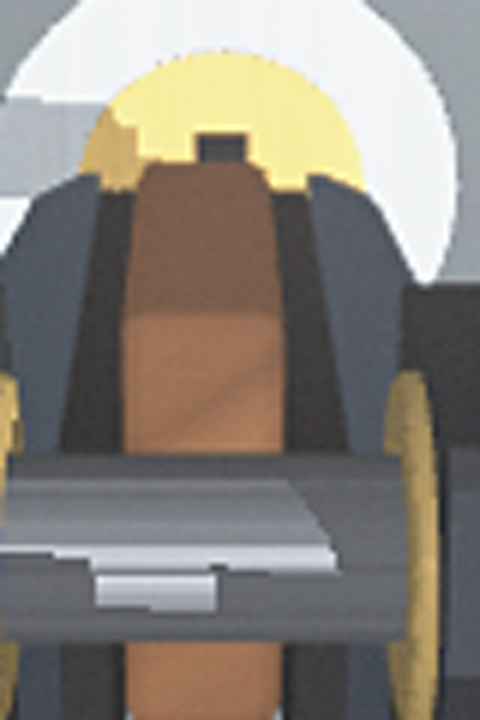

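Call:
drive_tool --series '[[1,[1.3,0,0],[0,0,0]],[1,[1.3,0,3],[0,0,0]],[1,[1.3,0,6],[0,0,0]],[1,[1.3,0,8],[0,0,0]],[1,[1.3,0,9],[0,0,0]]]'

```text
time_s: 15.0
ee_pos: [545.9, -34.1, 130.6]
ee_rot: [-180.0, -0.0, 89.3]
force: [-0.5, 0.4, -0.1]
gripper_width: 11.6
```

Call:
drive_tool --series '[[1,[0,0,1],[0,0,0]],[1,[0,0,2],[0,0,0]],[1,[0,0,3],[0,0,0]],[1,[0,0,4],[0,0,0]],[1,[0,0,5],[0,0,0]]]'

```text
time_s: 15.5
ee_pos: [546.2, -34.1, 125.9]
ee_rot: [180.0, -0.0, 89.3]
force: [0.4, -0.2, -0.4]
gripper_width: 11.5
```

Run:
```python
from h import *
grab('wrist','w14.png');grab('side','s14.png')
go(546.3,-34.5,120,89.3);print(env.state()['torque'])
crop('s14.png',290,180,380,270,'s14c.png',8)
crop('w14.png',290,230,370,350,'w14d.png',6)
```

```text
t 15.6 pos [546.  -34.1 125.8] [-1.7999e+02 -1.0000e-02  8.9300e+01] F [ 0.5  0.  -0.4] w 11.6
shift [-0.4  0.3  5.8] rot [-0. -0.  0.] dist 6.0
[ 0.04032209 -0.02098291  0.0021546 ]
```

View pics/s14c.png

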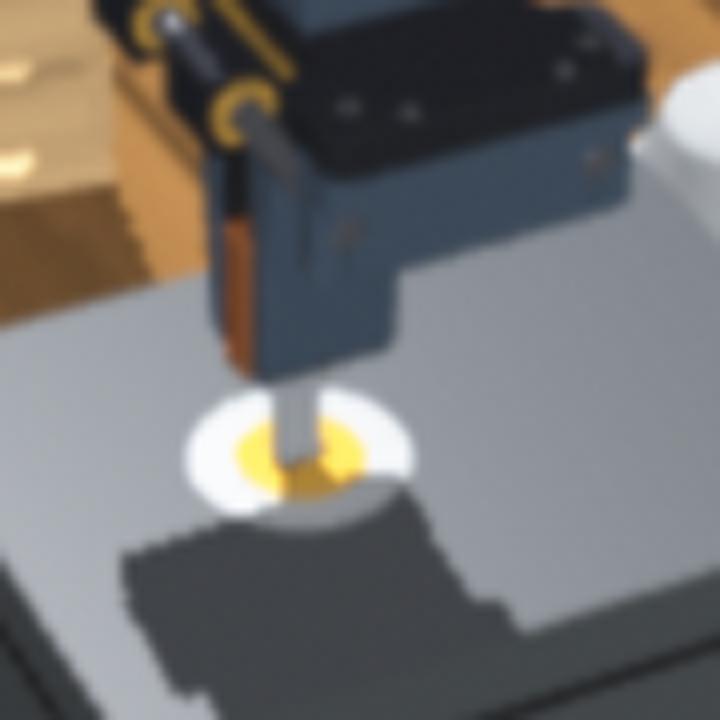

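View pics/w14d.png

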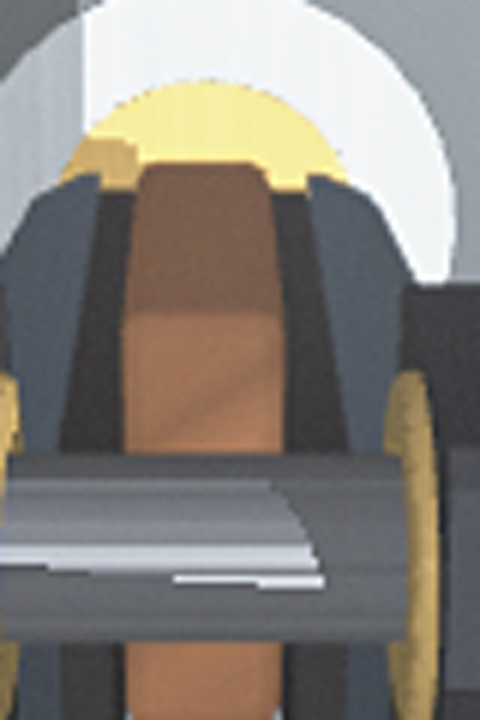

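Call:
drive_tool --series '[[1,[0,0,1],[0,0,0]],[1,[0,0,2],[0,0,0]],[1,[0,0,3],[0,0,0]],[1,[0,0,4],[0,0,0]],[1,[0,0,5],[0,0,0]]]'

```text
time_s: 16.1
ee_pos: [546.1, -34.1, 120.9]
ee_rot: [180.0, -0.0, 89.3]
force: [-0.6, -0.5, -0.7]
gripper_width: 11.9
```

Call:
drive_tool --series '[[1,[0,0,1],[0,0,0]],[1,[0,0,2],[0,0,0]],[1,[0,0,3],[0,0,0]],[1,[0,0,4],[0,0,0]],[1,[0,0,5],[0,0,0]]]'

```text
time_s: 16.6
ee_pos: [546.2, -34.2, 115.9]
ee_rot: [180.0, -0.0, 89.3]
force: [-0.7, -0.5, -1.0]
gripper_width: 12.0
```

Call:
drive_tool --series '[[1,[0,0,1],[0,0,0]],[1,[0,0,2],[0,0,0]],[1,[0,0,3],[0,0,0]],[1,[0,0,4],[0,0,0]],[1,[0,0,4],[0,0,0]]]'

```text
time_s: 17.1
ee_pos: [546.0, -34.1, 112.0]
ee_rot: [-180.0, -0.0, 89.3]
force: [-1.0, -0.3, 1.2]
gripper_width: 11.7
```

Call:
drive_tool --series '[[1,[0,0,1],[0,0,0]],[1,[0,0,2],[0,0,0]],[1,[0,0,3],[0,0,0]],[1,[0,0,3],[0,0,0]],[1,[0,0,3],[0,0,0]]]'

```text
time_s: 17.6
ee_pos: [546.0, -34.1, 109.2]
ee_rot: [-180.0, -0.0, 89.3]
force: [-2.0, 0.1, 5.2]
gripper_width: 11.9
```

Run:
```python
from h import *
grab('side','s15.png')
go(546.3,-34.5,101,89.3);print(env.state()['torque'])
crop('s15.png',290,180,380,270,'s15c.png',8)
```

```text
t 17.65 pos [546.  -34.2 109.1] [-179.99   -0.     89.3 ] F [-2.1 -0.1  4.6] w 11.6
shift [-0.3  0.3  8.1] rot [-0. -0.  0.] dist 8.0
[0.01927232 0.51950964 0.01614333]
```

View pics/s15c.png

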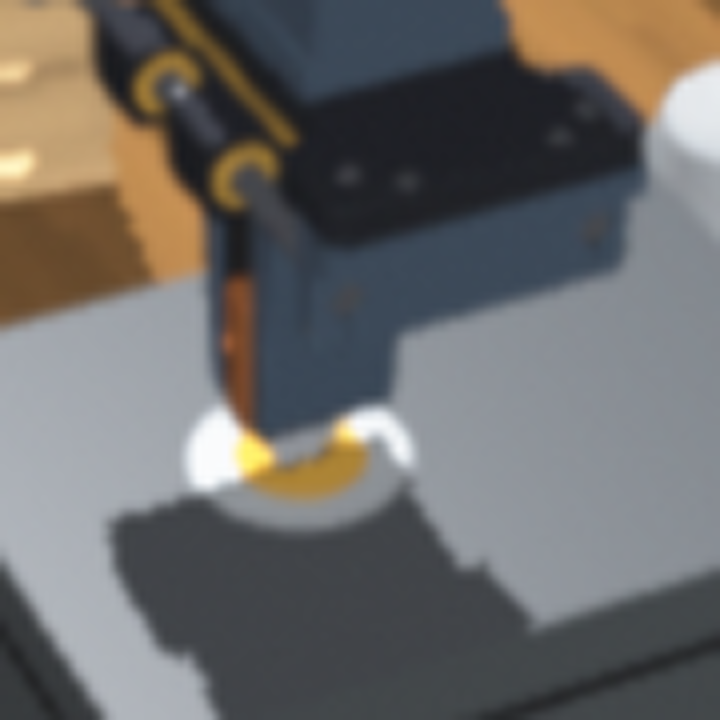

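Call:
drive_tool --series '[[1,[0,0.6,1],[0.03,0,0]],[1,[0,0.6,2],[0.03,0,0]],[1,[0,-0.6,2],[-0.03,0,0]],[1,[0,-0.6,3],[-0.03,0,0]],[1,[0,0,3],[0,0,0]]]'

```text
time_s: 18.15
ee_pos: [546.5, -34.2, 106.1]
ee_rot: [179.9, -0.0, 89.3]
force: [0.9, -0.2, -1.0]
gripper_width: 11.5
```

Call:
drive_tool --series '[[1,[0,0.6,1],[0.03,0,0]],[1,[0,0.6,2],[0.03,0,0]],[1,[0,-0.6,2],[-0.03,0,0]],[1,[0,-0.6,3],[-0.03,0,0]],[1,[0,0,3],[0,0,0]]]'

```text
time_s: 18.65
ee_pos: [546.4, -34.1, 103.2]
ee_rot: [179.9, -0.0, 89.3]
force: [3.3, -0.9, -1.1]
gripper_width: 12.0
```

Run:
```python
from h import *
grab('side','s16.png')
go(546.3,-34.5,101,89.3);print(env.state()['torque'])
crop('s16.png',290,180,380,270,'s16c.png',8)
```

```text
t 18.7 pos [547.4 -34.2 103.1] [-179.98   -0.     89.3 ] F [2.3 0.  0.1] w 11.7
shift [-0.3 -1.1  2.1] rot [-0. -0. -0.] dist 2.0
[-0.0028198  -0.13934846  0.02616454]
```

View pics/s16c.png

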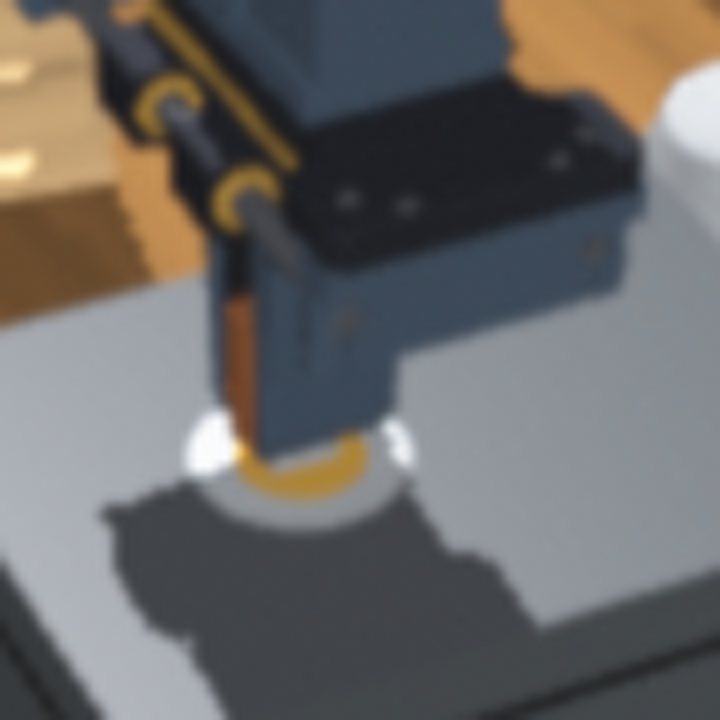

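Call:
drive_tool --series '[[1,[0,0.6,0.5],[0.03,0,0]],[1,[0,0.6,1],[0.03,0,0]],[1,[0,-0.6,1.5],[-0.03,0,0]],[1,[0,0,2],[0,0,0]],[1,[0,0,2],[0,0,0]]]'

```text
time_s: 19.2
ee_pos: [546.9, -34.2, 101.3]
ee_rot: [179.9, 0.0, 89.3]
force: [1.5, 0.1, 2.4]
gripper_width: 11.8
```

Call:
drive_tool --series '[[1,[0,0,0.5],[0,0,0]],[1,[0,0,1],[0,0,0]],[1,[0,0,1],[0,0,0]],[1,[0,0,1],[0,0,0]],[1,[0,0,1],[0,0,0]]]'

```text
time_s: 19.7
ee_pos: [546.9, -34.2, 101.2]
ee_rot: [179.9, 0.0, 89.3]
force: [1.1, 0.6, 8.3]
gripper_width: 11.6
```

Call:
drive_tool --series '[[1,[0,0,0.7],[0,0,0]],[1,[0,0.6,1.4],[0.03,0,0]],[1,[0,-0.6,1.4],[-0.03,0,0]],[1,[0,0,1.4],[0,0,0]],[1,[0,0,1.4],[0,0,0]]]'

```text
time_s: 20.2
ee_pos: [546.3, -34.2, 101.1]
ee_rot: [179.9, 0.0, 89.3]
force: [-3.3, -0.3, 16.8]
gripper_width: 12.1
```

Run:
```python
from h import *
grab('side','s17.png');grab('wrist','w17.png')
go(546.9,-34.2,101,89.3);print(env.state()['torque'],env.state()['qpos'].round(1))
crop('s17.png',290,180,380,270,'s17c.png',8)
crop('w17.png',240,200,400,370,'w17d.png',4)
```

```text
t 20.3 pos [546.3 -34.2 101.1] [1.799e+02 1.000e-02 8.931e+01] F [-2.4  0.8 16.7] w 11.6
shift [-0.   0.6  0.1] rot [0.002 0.    0.   ] dist 1.0
[ 0.03860493  0.57976832 -0.04639445] [ -4.8  21.4 102.8   0.   55.8 -94.1]
```

View pics/s17c.png

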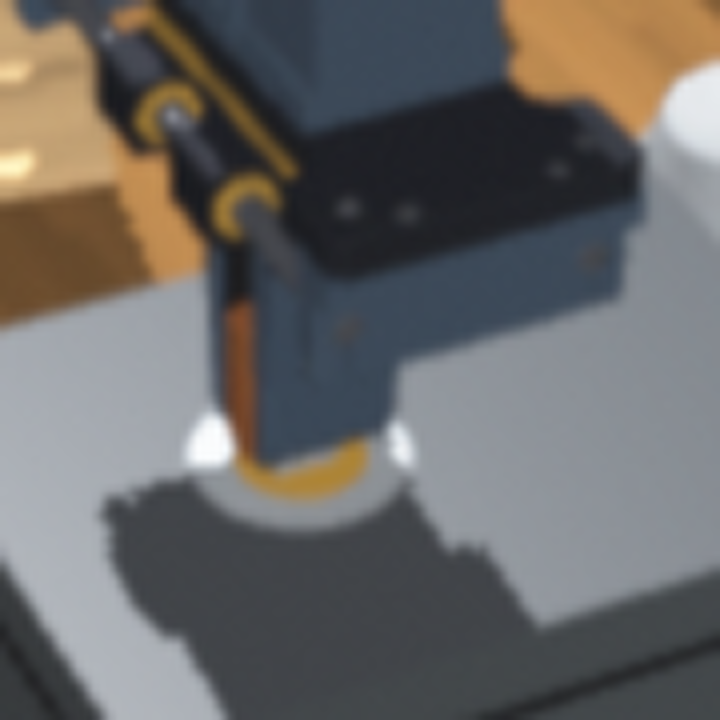

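View pics/w17d.png

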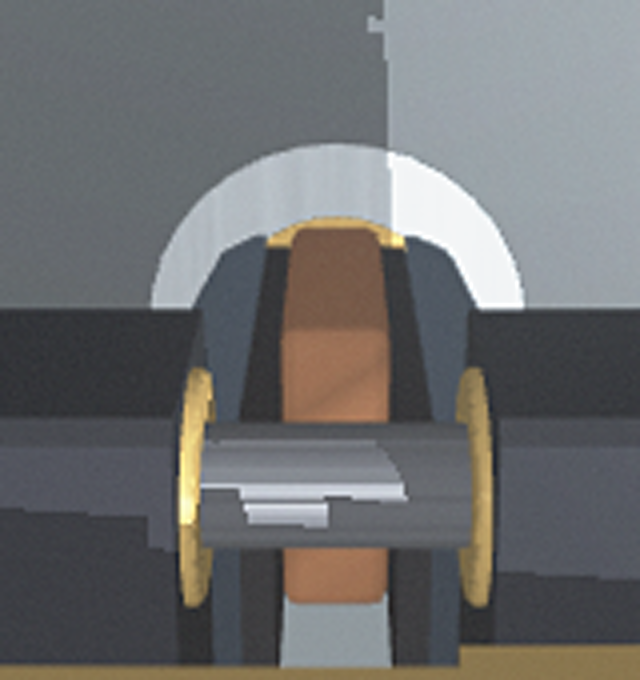

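Call:
drive_tool --series '[[1,[0,0,-1],[0,0,0.1]],[1,[0,0,-1],[0,0,0.2]],[1,[0,0,-1],[0,0,0.3]],[1,[0,0,-1],[0,0,0.4]],[1,[0,0,-1],[0,0,0.5]]]' --squeeze 55

```text
time_s: 20.8
ee_pos: [546.6, -34.5, 101.2]
ee_rot: [179.9, -0.0, 60.5]
force: [-0.5, -1.1, 11.3]
gripper_width: 11.8
```

Run:
```python
from h import *
go(546.3,-34.2,101,89.3);print(env.state()['torque'],env.state()['qpos'].round(1))
```

```text
t 20.8 pos [546.6 -34.5 101.2] [ 1.7987e+02 -2.0000e-02  6.0450e+01] F [-0.5 -1.1 11.3] w 11.8
shift [ 0.2 -0.4  0.2] rot [ 0.002  0.    -0.503] dist 0.0
[-0.26045304  0.1449645   0.0692483 ] [ -4.8  21.4 102.7  -0.   55.8 -65.2]
```

Call:
drive_tool --series '[[1,[0,0,0],[0,0,0.1]],[1,[0,0,0],[0,0,0.2]],[1,[0,0,0],[0,0,0.3]],[1,[0,0,0],[0,0,0.4]],[1,[0,0,0],[0,0,0.5]]]'

```text
time_s: 21.3
ee_pos: [546.2, -34.8, 101.2]
ee_rot: [179.9, -0.0, 31.8]
force: [-1.7, -2.7, 11.3]
gripper_width: 11.5
```

Call:
drive_tool --series '[[1,[0,0,0],[0,0,0.1]],[1,[0,0,0],[0,0,0.2]],[1,[0,0,0],[0,0,0.3]],[1,[0,0,0],[0,0,0.4]],[1,[0,0,0],[0,0,0.5]]]'

```text
time_s: 21.8
ee_pos: [545.7, -34.9, 101.2]
ee_rot: [179.9, -0.0, 3.2]
force: [-1.4, -2.9, 11.5]
gripper_width: 11.8
```

Run:
```python
from h import *
go(546.3,-34.2,101,89.3);print(env.state()['torque'],env.state()['qpos'].round(1))
```

```text
t 21.8 pos [545.7 -34.9 101.2] [ 1.7991e+02 -1.0000e-02  3.1800e+00] F [-1.4 -2.9 11.5] w 11.8
shift [ 0.6 -0.7  0.2] rot [ 1.000e-03  1.000e-03 -1.503e+00] dist 1.0
[-0.49366957  0.52804814  0.10297119] [-4.800e+00  2.130e+01  1.028e+02 -1.000e-01  5.590e+01 -7.900e+00]
```

Call:
drive_tool --series '[[1,[0,0,0],[0,0,0.05]],[1,[0,0,0],[0,0,0.1]],[1,[0,0,0],[0,0,0.15]],[1,[0,0,0],[0,0,0.2]],[1,[0,0,0],[0,0,0.2]]]'

```text
time_s: 22.3
ee_pos: [545.6, -34.9, 101.2]
ee_rot: [179.9, -0.0, -8.1]
force: [-2.1, -1.7, 12.8]
gripper_width: 11.8
```

Run:
```python
from h import *
go(546.3,-34.2,101,89.3);print(env.state()['torque'],env.state()['qpos'].round(1))
```

```text
t 22.3 pos [545.6 -34.9 101.2] [ 1.7991e+02 -1.0000e-02 -8.0900e+00] F [-2.1 -1.7 12.8] w 11.8
shift [ 0.6 -0.8  0.2] rot [ 1.0e-03  1.0e-03 -1.7e+00] dist 1.0
[-0.54855611  0.63504761  0.0826538 ] [-4.800e+00  2.130e+01  1.028e+02 -1.000e-01  5.590e+01  3.300e+00]
```

Call:
drive_tool --series '[[1,[0,0,0],[0,0,0.03]],[1,[0,0,0],[0,0,0.06]],[1,[0,0,0],[0,0,0.09]],[1,[0,0,0],[0,0,0.1]],[1,[0,0,0],[0,0,0.1]]]'

```text
time_s: 22.8
ee_pos: [545.5, -34.9, 101.2]
ee_rot: [179.9, -0.0, -13.8]
force: [-2.1, -2.4, 13.3]
gripper_width: 11.8
```

Run:
```python
from h import *
grab('wrist','w20.png');grab('side','s20.png')
go(546.3,-34.2,101,89.3);print(env.state()['torque'],env.state()['qpos'].round(1))
crop('w20.png',240,180,400,370,'w20d.png',4)
```

```text
t 22.9 pos [545.5 -34.9 101.2] [179.91  -0.   -13.77] F [-2.9 -2.4 12.2] w 11.7
shift [ 0.7 -0.9  0.2] rot [ 1.000e-03  1.000e-03 -1.799e+00] dist 1.0
[-0.5364887   0.6432317   0.17252332] [-4.800e+00  2.130e+01  1.028e+02 -1.000e-01  5.590e+01  9.000e+00]
```

View pics/w20d.png

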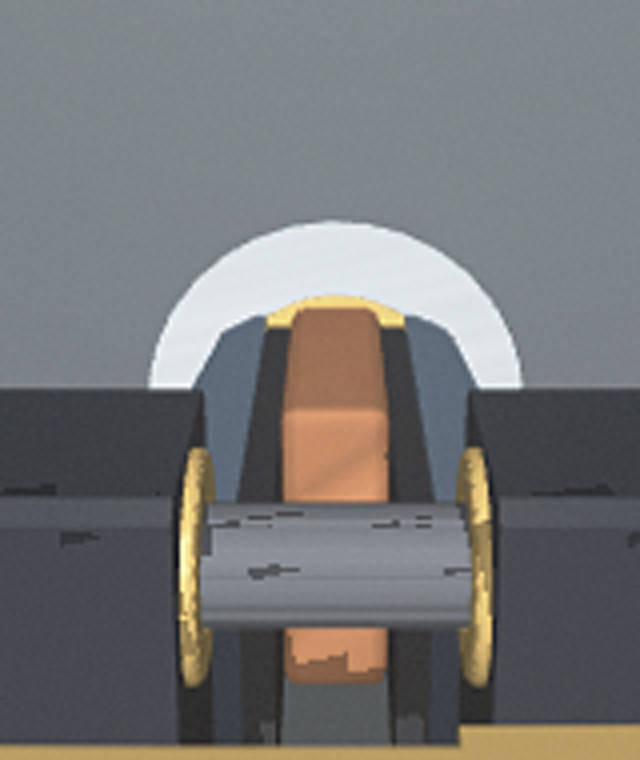

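Call:
drive_tool --series '[[1,[0,0,0],[0,0,0.02]],[1,[0,0,0],[0,0,0.04]],[1,[0,0,0],[0,0,0.06]],[1,[0,0,0],[0,0,0.06]],[1,[0,0,0],[0,0,0.06]]]'

```text
time_s: 23.4
ee_pos: [545.4, -34.8, 101.2]
ee_rot: [179.9, 0.0, -17.2]
force: [-3.5, -2.1, 13.3]
gripper_width: 11.8
```

Run:
```python
from h import *
T=[]
for i in range(4):
    env.grab_frame('top');T.append(env.state()['torque'][2])
go(546.3,-34.2,101,89.3);print(np.round(T,3))
```

```text
t 23.6 pos [545.4 -34.8 101.2] [179.91   0.   -17.18] F [-4.5 -2.4 12.7] w 11.6
shift [ 0.7 -0.8  0.2] rot [ 1.000e-03  1.000e-03 -1.858e+00] dist 1.0
[0.293 0.241 0.263 0.301]
```

Call:
drive_tool --series '[[1,[0,0,0],[0,0,0.02]],[1,[0,0,0],[0,0,0.04]],[1,[0,0,0],[0,0,0.06]],[1,[0,0,0],[0,0,0.06]],[1,[0,0,0],[0,0,0.06]]]'

```text
time_s: 24.1
ee_pos: [545.3, -34.5, 101.2]
ee_rot: [179.9, 0.0, -20.6]
force: [-3.3, -1.2, 11.6]
gripper_width: 11.8
```

Run:
```python
from h import *
T=[]
for i in range(4):
    env.grab_frame('top');T.append(env.state()['torque'][2])
go(546.3,-34.2,101,89.3);print(np.round(T,3))
```

```text
t 24.3 pos [545.3 -34.5 101.1] [ 1.7994e+02  1.0000e-02 -2.0610e+01] F [-3.3 -0.3 12. ] w 11.5
shift [ 0.8 -0.6  0.1] rot [ 1.000e-03  1.000e-03 -1.918e+00] dist 1.0
[0.34  0.385 0.345 0.372]
```

Run:
```python
from h import *
grab('side','s21.png');grab('wrist','w21.png');grab('top','t21.png')
for i in range(8): env.grab_frame('top')
go(546.3,-34.2,101,89.3);print(env.state()['torque'])
a=cv2.imread('pics/w21.png')[180:370,240:400];b=cv2.imread('pics/side1.png')
cv2.imwrite('pics/w21d.png',cv2.resize(a,None,fx=3,fy=3))
```

```text
t 24.85 pos [545.3 -34.5 101.1] [ 1.7994e+02  1.0000e-02 -2.0610e+01] F [-3.4 -1.1 12.7] w 11.8
shift [ 0.8 -0.7  0.1] rot [ 1.000e-03  1.000e-03 -1.918e+00] dist 1.0
[-0.18518246  0.69733594  0.33420118]
```

View pics/s21.png

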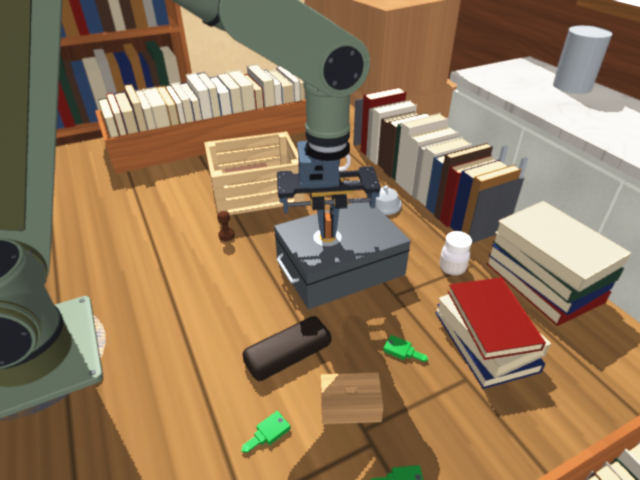

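View pics/t21.png

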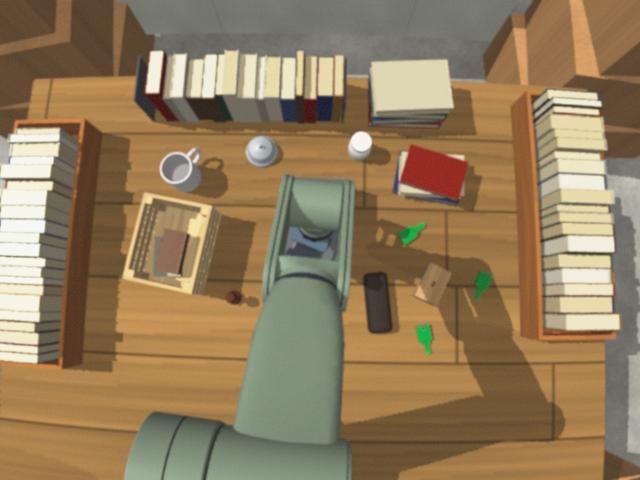

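View pics/w21d.png

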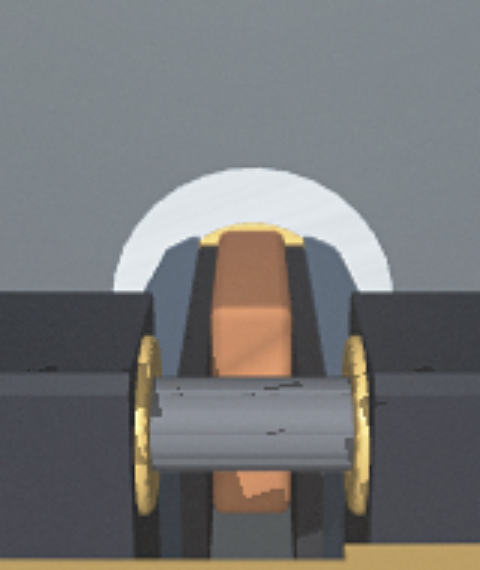

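The brown book lies in the crate at top (172,252), the key block is empty, and every bystander is at its old pixels. The key is held straight in the jaws, and the torque against the stop is steady.

Run:
```python
from workcell import env
print(env.job_done())
```

```text
the job is handed in; nothing more can be done
None
```

I dropped the spoiled book into the reject crate. Then I took the key from its block, rocked it past the pins until it was home, turned it clockwise to the stop, and handed in at about 25 s while still holding it turned.

- **Key home:** the downward travel stopped hard at TCP z = 101.1 mm with 16.7 N of push. That puts the point about 28 mm below the box's top, and no slip of the key in the jaws was seen.
- **At the stop:** I turned the gripper 1.92 rad. The turning moment rose to a steady 0.33–0.38 N m, well above the spring's 0.11 N m, with about 12 N still pressing down. The plug's angle could not be read directly, so I take the stop as reached from that rise in torque.
- **Other things:** the last pictures show the book lying in the crate and the mug, books, stamp, case, bell, jar and green keys where they started.
- **Disagreement:** my first lock position was about 1.5 mm off sideways from the close wrist view. I corrected by 1.3 mm before inserting, and the key then entered without side force.

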